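Gauge ceramic plates in their rack and sort them by height

TASK

Check the height of every ceramic plate with the bridge gauge where it stands in the grey rack, going by band colour in the order blue, yellow, red, black (some may be missing): set the gauge over the plate with both its soles down on the rack's side walls so that the sprung foot reads, and let it rest a moment. Stand the gauge back wholly on its cork mat, then draw each plate straight up out of the rack by its top edge and stand it down in a slot of the green tray if it is a full one (100 mm) or of the white tray if it is a short one (88 mm). Let no plate tip over, and leave the spanner, red cap and marker pen alone; at the end the gauge is on its mat.

Things in the scene. Friction and masses are not known exactly. Their poses are not given: they have to be found in the camera images.
- rack: fixed grey rack 190x124x85 mm; origin: centre of its underside. Four slots in a row along its x, at -67.5, -22.5, 22.5, 67.5 mm; plates stand in them 10 mm above the table, faces along x, side edges in vertical grooves (10 mm wide) of the two side walls. Wall tops: flat, 85 mm up, from 32 to 62 mm either side of the middle along y; the 64 mm between them is open.
- mat: fixed cork mat, 110 x 180 x 2 mm, the gauge's parking place. Origin: centre of its underside; long side along its y.
- gauge_grip (a point): centre of the black grip (20 mm along x, 36 along y, 45 tall) of the loose yellow bridge gauge (0.34 kg, 108 mm tall), 86 mm above the soles of its two steel legs; z up. The bridge spans along y: legs at y = -53 and 53 mm, 96 mm free between them, soles 50 mm long along x, bridge underside 45 mm above the soles.
- gauge_tip (a point): underside of the gauge's round foot (18 mm across), straight below the grip; fully out it is 5 mm above the soles. In use the gauge straddles a plate in the rack, grip right over the plate, gauge y along rack y, soles on the wall tops: the plate pushes the foot up.
- gauge_foot (a joint): how far the gauge's sprung foot is pushed up, in m: 0 = fully out, 0.030 = end of travel; the spring gives 0.5 to 1.7 N. With the soles on the rack's walls it reads about 0.020 over a full plate (100 mm tall) and about 0.008 over a short plate (88 mm tall). A red pointer on the gauge's scale moves with it.
- plate_blue_mid (a point): centre of the white ceramic plate with the blue band round its top edge: 8 mm thick along x, 80 mm wide along y, z up, 0.12 kg, either 100 mm tall (full) or 88 mm (short) as the gauge tells, so the top edge is 50 or 44 mm above this point. Take it by the top edge across its 8 mm. Absent in some starts.
- plate_yellow_mid (a point): centre of the white ceramic plate with the yellow band round its top edge: 8 mm thick along x, 80 mm wide along y, z up, 0.12 kg, either 100 mm tall (full) or 88 mm (short) as the gauge tells, so the top edge is 50 or 44 mm above this point. Take it by the top edge across its 8 mm. Absent in some starts.
- plate_red_mid (a point): centre of the white ceramic plate with the red band round its top edge: 8 mm thick along x, 80 mm wide along y, z up, 0.12 kg, either 100 mm tall (full) or 88 mm (short) as the gauge tells, so the top edge is 50 or 44 mm above this point. Take it by the top edge across its 8 mm. Absent in some starts.
- plate_black_mid (a point): centre of the white ceramic plate with the black band round its top edge: 8 mm thick along x, 80 mm wide along y, z up, 0.12 kg, either 100 mm tall (full) or 88 mm (short) as the gauge tells, so the top edge is 50 or 44 mm above this point. Take it by the top edge across its 8 mm. Absent in some starts.
- tray_green: loose green tray for full plates, 88x106x53 mm, 0.6 kg; origin: centre of its underside, z up. Two slots at x = -25 and 25 mm, each 16 mm wide along x, 92 mm long along y, open at the top between 53 mm tall walls; a plate stands on the slot floor 6 mm above the underside, faces along x.
- tray_white: loose white tray for short plates, 88x106x53 mm, 0.6 kg; origin: centre of its underside, z up. Two slots at x = -25 and 25 mm, each 16 mm wide along x, 92 mm long along y, open at the top between 53 mm tall walls; a plate stands on the slot floor 6 mm above the underside, faces along x.
- spanner: small open spanner lying on the left table, 33 x 164 x 6 mm; a bystander. Origin: centre of its underside.
- red_cap_1: red screw cap on the right table, 44 mm across, 16 mm high; a bystander. Origin: centre of its underside.
- marker_pen: white and blue marker pen on the left table, 13 x 128 x 12 mm; a bystander. Origin: centre of its underside.

How it is judged:
By the outcome, as a careful person would: the job done as asked, in the order asked, and still so for the second after the job is handed in, with the robot touching nothing.
Of plate_blue, plate_yellow, plate_red, plate_black only 3 to 4 are there at a start; the rules pass over those that are not, and their reading is None.
At some moment in a run one of gauge, tray_green, tray_white may be knocked a few centimetres aside while the robot is not near it.
It also fails if it takes over 210 s, if anything falls off the work surface, if the arm or the gripper's body presses on something with over 40 N, if the wrist force passes 120 N, or if a joint passes its speed limit or range.

ROBOT

A 6-joint arm with a two-finger parallel gripper is mounted at the origin on a cart in front of the work surface, level with it; the furniture and walls round the work are solid. World frame = base frame: x ahead of the robot, y to its left, z up, the work surface at z = 0. Lengths are in mm, angles in rad, forces in N, time in s.
With the tool pointing down it reaches from about 350 to 775 mm from the base axis. Payload 7.3 kg.
Tool frame: the origin (TCP) lies at the very end of the fingers, on their centre line; the grasp point (between the pads) lies 19 mm behind it; z points along the fingers, y is the line along which they close (so a half turn about z gives the same grasp; the last joint's range is limited). The gripper opens to 92 mm and grips with 3 to 60 N. Pads are 19 mm wide; open, the fingers measure 130 mm over their backs; the gripper's body (75 mm by 190 mm) begins 47 mm behind the grasp point.
Start: joints at [1.086, 0.342, 1.524, -0, 1.275, -0.146], TCP at [174.473, 495.181, 226.741] pointing down, gripper open.
Joint ranges: [-2.53, 2.53], [-0.77, 2.02], [0.04, 2.7], [-1, 4.14], [0.28, 2.66], [-3.11, 3.11]. Speed limits (rad/s): [2.57, 2.57, 3.14, 3.14, 3.14, 3.14].

INTERFACE

Orientations are given as [roll, pitch, yaw] about the fixed x, y, z axes, in that order (R = Rz(yaw) Ry(pitch) Rx(roll)).
In Python, from plant import bot gives the robot as it stands.
- The arm moves only by the tool jog_arm, never from a script. Its argument "targets" is a list of rows, each an object with "xyz": the shift along the tool's x, y, z as a fraction of full scale, a list of three; "spin": the turn about the tool's z as a fraction of full scale. In form: [{"xyz": [x, y, z], "spin": spin}, ...]. A call has exactly 10 rows; each row shifts and turns the commanded pose from where the row before left it, along the tool's axes as they then stand; what a row does not reach is not made up. Full scale, the value 1, is 80 mm for a shift and 0.1 rad for a turn. A row lasts 1/8 s, in which the tool goes at most 62.5 mm and 10.7 degrees, less where a joint would pass 70% of its speed; a pose out of reach is approached as far as the arm can. A call with a number of a shift or a turn outside -1 to 1 is refused whole. A call with a gripper value outside its range is refused whole. "gripper" is the opening in per cent of the stroke, from 0 (shut) to 100 (fully open), set as the call begins (left out, the last holds). The fingers move at their own pace and stop on an object; the grip force is fixed at half the most. Time passes only in rows, so rows that do not move let the fingers close, or fill a call up. It gives the time, the measured TCP pose, the force, the opening and the grip force at its end, in the units of the state.
- bot.get_obs(): the state, without advancing time (a new reading comes with each control period).
- bot.capture(name): name is "scene" or "side" or "wrist"; returns the picture (384x512x3 uint8, blue, green, red); there is no depth.
- bot.get_calibration(name): a dict with "vfov" (degrees; the focal length in pixels is half the picture's height over the tangent of half this angle, whatever the lens; pixels are square), "cx", "cy" (the principal point, pixels), "eye" and "rotation" of the camera in the world. Camera axes: x right, y down, z forward; pixel columns grow to the right and rows downward; lengths in mm; the calibration is good to about 2 mm. The wrist camera is an equidistant fisheye: a pixel r from the principal point sees the ray r / f radians off the axis. A picture is of the moment at which its call begins: read the wrist's pose just before it. get_calibration takes no time and is no camera call; for the wrist camera it gives the pose at the moment of the call.
- bot.close_job(): hands the job in; it is judged then, once.
The state is a dict: "time": time; "joint_positions": joint angles; "dq": joint speeds; "tau": joint torques, N m; "tool_pos": TCP position; "tcp_rot": TCP orientation; "contact_force": force on the tool from outside, world axes, zero at the start; "moment": the same for the moment, N m; "grip_width": finger opening in mm; "finger_force": force on a finger pad.
Only numpy, scipy, OpenCV 4.12 (cv2) and the standard library are available. Lean on these libraries where they do the work, as an engineer would, in place of code of your own. Each camera call takes 0.05 s, during which the arm holds its last target. There are 200 camera calls.

## Working session

There is one attempt and no reset: what is moved stays moved. The work goes in short steps, Python scripts to look and compute and a tool call to move; the robot and the scene stay as the last step left them, time stands still between calls to the robot, and variables do not carry over. Pictures are saved under pics/ and viewed, at most 14 in all, crops included, and the job is handed in when it is done.

Besides the shell and the picture viewer there is one more tool, called after "Emit:" by a JSON object that holds its "method" and its "body", one argument or row to a line. jog_arm: Moves the arm, as the interface text tells. Shift numbers are shares of 80 mm and turn numbers shares of 0.1 rad, none past 1 either way. Its arguments: {"type":"object","properties":{"targets":{"type":"array","items":{"type":"object","properties":{"xyz":{"type":"array","items":{"type":"number"}},"spin":{"type":"number"}}}},"gripper":{"type":"number"}},"required":["targets"]}

```bash
ls; mkdir -p pics
python3 - <<'E'
from plant import bot
import cv2,numpy as np
o=bot.get_obs(); print({k:np.round(v,3).tolist() if not isinstance(v,float) else v for k,v in o.items()})
for n in("scene","side","wrist"):
    c=bot.get_calibration(n); print(n,{k:np.round(v,3).tolist() for k,v in c.items()})
    im=bot.capture(n); cv2.imwrite(f"pics/{n}0.png",im)
a=cv2.imread("pics/scene0.png");b=cv2.imread("pics/side0.png")
E
```

```text
pics
{'time': 0.0, 'joint_positions': [1.086, 0.343, 1.525, -0.0, 1.275, -0.146], 'dq': [-0.001, -0.0, 0.001, -0.0, -0.001, -0.001], 'tau': [-0.0, -43.124, -24.422, 0.072, 0.056, -0.0], 'tool_pos': [174.276, 494.792, 226.053], 'tcp_rot': [-3.14, -0.0, 2.803], 'contact_force': [0.193, -0.266, 0.094], 'moment': [0.022, -0.018, -0.011], 'finger_force': 0.0, 'grip_width': 91.87374569725634}
scene {'vfov': 52.584, 'cx': 249.258, 'cy': 192.133, 'eye': [157.743, -768.865, 871.909], 'rotation': [-2.255, 0.021, -0.434]}
side {'vfov': 42.067, 'cx': 255.502, 'cy': 192.354, 'eye': [15.687, -1002.497, 1216.496], 'rotation': [-2.322, -0.016, -0.443]}
wrist {'vfov': 65.706, 'cx': 253.026, 'cy': 195.587, 'eye': [105.913, 519.148, 385.246], 'rotation': [2.871, 0.001, 1.23]}
```

View pics/scene0.png

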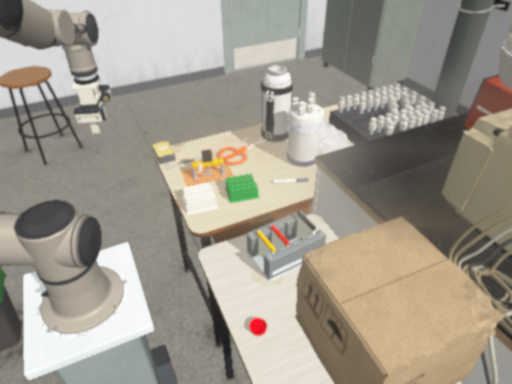

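View pics/side0.png

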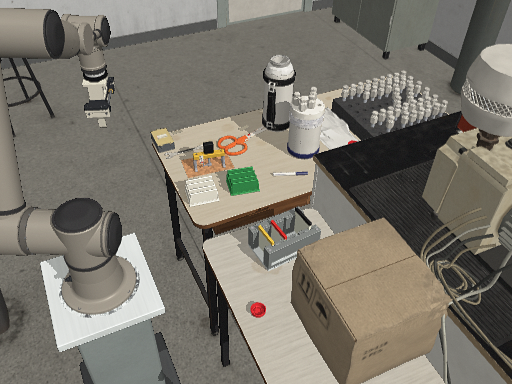

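View pics/wrist0.png

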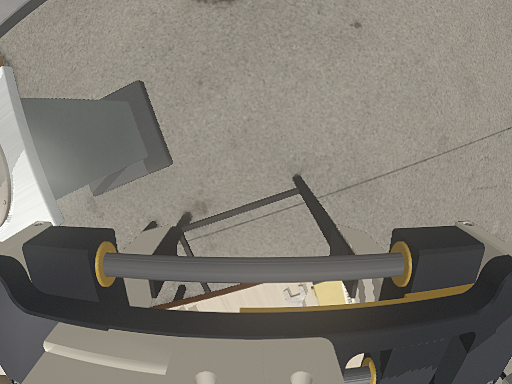

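Side view: gauge at about (208,152) on the orange mat, white tray (202,190), green tray (242,180), rack (285,240) with yellow (266,235), red (279,229), black (302,217) bands; cap (258,310). Now zooming in for measurement.

```bash
cat > h.py <<'E'
from plant import bot
import cv2,numpy as np
from scipy.spatial.transform import Rotation as R
def ray(c,u,v,fish=False):
    f=192/np.tan(np.radians(c['vfov'])/2); a=np.array([u-c['cx'],v-c['cy']])
    if fish:
        r=np.hypot(*a)+1e-9; t=r/f; d=np.array([*(a/r*np.sin(t)),np.cos(t)])
    else: d=np.array([*(a/f),1.])
    d=rot(c)@d
    return np.array(c['eye']),d/np.linalg.norm(d)
def rot(c):
    m=np.array(c['rotation']); return m if m.shape==(3,3) else R.from_euler('xyz',m).as_matrix()
def plane(c,u,v,z,fish=False):
    e,d=ray(c,u,v,fish); return e+d*(z-e[2])/d[2]
def tri(rs):
    A=sum(np.eye(3)-np.outer(d,d) for e,d in rs); b=sum((np.eye(3)-np.outer(d,d))@e for e,d in rs)
    p=np.linalg.solve(A,b); return p,[np.linalg.norm((np.eye(3)-np.outer(d,d))@(p-e)) for e,d in rs]
def proj(c,p,fish=False):
    f=192/np.tan(np.radians(c['vfov'])/2); q=rot(c).T@(np.array(p)-c['eye'])
    if fish:
        r=np.hypot(q[0],q[1])+1e-9; t=np.arctan2(r,q[2]); return q[:2]/r*t*f+[c['cx'],c['cy']]
    return q[:2]/q[2]*f+[c['cx'],c['cy']]
def masks(im,lo,hi,mn=12):
    h=cv2.cvtColor(im,cv2.COLOR_BGR2HSV); m=cv2.inRange(h,lo,hi)
    n,l,s,c=cv2.connectedComponentsWithStats(m); return [(s[i].tolist(),np.round(c[i],1).tolist()) for i in range(1,n) if s[i][4]>=mn]
E
python3 - <<'E'
from h import *
S=bot.get_calibration("side");C=bot.get_calibration("scene")
a=cv2.imread("pics/side0.png");b=cv2.imread("pics/scene0.png")
print("base top proj",proj(S,[0,0,0]),proj(C,[0,0,0]))
for n,c,im in(("side",S,a),("scene",C,b)):
  for nm,lo,hi in(("red",(0,150,80),(6,255,255)),("yel",(20,140,80),(33,255,255)),("grn",(50,120,40),(80,255,255)),("blu",(105,120,40),(130,255,255))):
    for s,ce in masks(im,lo,hi): print(n,nm,s,ce,np.round(plane(c,*ce,50),0))
x=cv2.resize(a[120:290,140:340],None,fx=4,fy=3.5,interpolation=cv2.INTER_CUBIC);cv2.imwrite("pics/z1.png",cv2.resize(a[125:275,145:345],None,fx=4,fy=4,interpolation=cv2.INTER_CUBIC))
E
```

```text
base top proj [ 99.47224551 283.19093783] [ 82.73991094 297.70823498]
side red [458, 116, 10, 16, 71] [462.3, 123.6] [1507.  139.   50.]
side red [271, 220, 16, 19, 86] [278.5, 229.4] [560. -68.  50.]
side yel [193, 149, 32, 11, 179] [209.0, 154.2] [499. 376.  50.]
side yel [258, 225, 16, 20, 88] [265.8, 234.7] [514. -72.  50.]
side grn [226, 167, 34, 28, 716] [242.0, 180.7] [550. 191.  50.]
side blu [287, 147, 32, 11, 83] [300.6, 153.8] [812. 238.  50.]
scene red [489, 77, 14, 10, 60] [495.4, 81.0] [2039.  405.   50.]
scene red [272, 226, 16, 19, 76] [280.0, 235.1] [563. -68.  50.]
scene red [260, 319, 6, 13, 14] [263.8, 324.6] [ 389. -311.   50.]
scene yel [192, 158, 32, 11, 167] [208.5, 162.7] [503. 377.  50.]
scene yel [258, 231, 17, 21, 100] [266.2, 241.0] [516. -72.  50.]
scene grn [228, 178, 30, 23, 494] [241.1, 189.5] [548. 178.  50.]
```

View pics/z1.png

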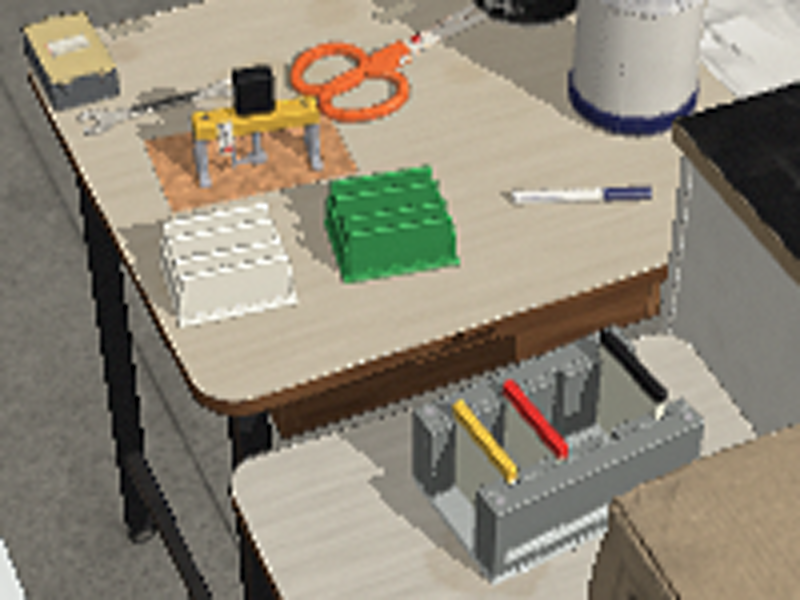

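Seen: gauge black grip at (253,90) in the crop, bridge along the mat's long direction; trays with slots running along the roughly horizontal direction; rack has yellow, red, (empty), black — blue is missing.

Run:
```python
from h import *
S=bot.get_calibration("side");C=bot.get_calibration("scene");W=bot.get_calibration("wrist")
o=bot.get_obs();print("tcp px in wrist",proj(W,o['tool_pos'],True),"axis",rot(W)[:,2],"xax",rot(W)[:,0]);print(R.from_euler('xyz',o['tcp_rot']).as_matrix().round(2).tolist())
T=lambda n,s,c:print(n,*[np.round(x,1) for x in tri([ray(S,*s),ray(C,*c)])])
T("yel",(265.8,234.7),(266.2,241));T("red",(278.5,229.4),(280,235.1));T("gauge bridge",(209,154.2),(208.5,162.7));T("green",(242,180.7),(241.1,189.5))
px=lambda x,y:(145+x/4,125+y/4)
for n,p,z in(("mat L",(147,142),2),("mat B",(168,210),2),("mat R",(355,168),2),("grip top",(251,70),108),("grip mid",(252,90),88),("legL sole",(205,184),2),("legR sole",(317,166),2),
 ("yel end1",(457,404),103),("yel end2",(514,477),103),("red e1",(508,385),103),("red e2",(564,453),103),("blk e1",(605,338),103),("blk e2",(662,395),103),
 ("rack top near corner",(485,490),85),("rack near right",(700,410),85),("rack bottom near",(492,578),0),("rack far left",(415,410),85),
 ("W tl",(168,222),53),("W tr",(265,203),53),("W bl",(180,290),53),("W br",(292,270),53),("W fl",(182,324),0),("W fr",(296,302),0),
 ("G tl",(328,183),53),("G tr",(430,168),53),("G bl",(345,245),53),("G br",(452,230),53),("G fl",(345,280),0),("G fr",(458,263),0)):
  q=px(*p);print(n,np.round(plane(S,*q,z)[:2]),end="; ")
```

```text
tcp px in wrist [253.23786133 242.3194424 ] axis [ 0.25183928 -0.0901768  -0.96355857] xax [ 0.33379033  0.94264684 -0.00097904]
[[-0.94, 0.33, -0.0], [0.33, 0.94, -0.0], [0.0, -0.0, -1.0]]
yel [514.5 -72.6  50.8] [1.2 1.2]
red [550.4 -88.1  73.8] [1.3 1.3]
gauge bridge [504.  384.5  43.8] [1.9 1.9]
green [593.7 289.3 -46.3] [0.5 0.5]
mat L [411. 440.]; mat B [396. 339.]; mat R [576. 323.]; grip top [496. 373.]; grip mid [495. 369.]; legL sole [439. 360.]; legR sole [544. 341.]; yel end1 [489. -74.]; yel end2 [ 495. -158.]; red e1 [533. -72.]; red e2 [ 539. -152.]; blk e1 [626. -58.]; blk e2 [ 636. -131.]; rack top near corner [ 477. -146.]; rack near right [ 665. -143.]; rack bottom near [ 478. -163.]; rack far left [464. -51.]; W tl [374. 268.]; W tr [461. 257.]; W bl [355. 183.]; W br [450. 167.]; W fl [357. 196.]; W fr [457. 180.]; G tl [522. 259.]; G tr [614. 240.]; G bl [503. 177.]; G br [596. 156.]; G fl [507. 188.]; G fr [608. 167.];
```

Emit:
{"method": "jog_arm", "body": {
  "targets": [
    {"xyz": [-0.53,-0.1,-0.05],"spin": 0},
    {"xyz": [-0.53,-0.1,-0.05],"spin": 0},
    {"xyz": [-0.53,-0.1,-0.05],"spin": 0},
    {"xyz": [-0.53,-0.1,-0.05],"spin": 0},
    {"xyz": [-0.53,-0.1,-0.05],"spin": 0},
    {"xyz": [-0.53,-0.1,-0.05],"spin": 0},
    {"xyz": [-0.53,-0.1,-0.05],"spin": 0},
    {"xyz": [-0.53,-0.1,-0.05],"spin": 0},
    {"xyz": [-0.53,-0.1,-0.05],"spin": 0},
    {"xyz": [-0.53,-0.1,0],"spin": 0}
  ]
}}

```text
time: 1.4
tool_pos: [548.9, 278.0, 262.8]
tcp_rot: [3.141, -0.0, 2.803]
contact_force: [0.1, 0.2, -0.0]
grip_width: 91.6
finger_force: 0.0
```

Emit:
{"method": "jog_arm", "body": {
  "targets": [
    {"xyz": [0,0,0],"spin": 0},
    {"xyz": [0,0,0],"spin": 0},
    {"xyz": [0,0,0],"spin": 0},
    {"xyz": [0,0,0],"spin": 0},
    {"xyz": [0,0,0],"spin": 0},
    {"xyz": [0,0,0],"spin": 0},
    {"xyz": [0,0,0],"spin": 0},
    {"xyz": [0,0,0],"spin": 0},
    {"xyz": [0,0,0],"spin": 0},
    {"xyz": [0,0,0],"spin": 0}
  ]
}}

```text
time: 2.65
tool_pos: [547.8, 278.8, 262.7]
tcp_rot: [3.142, -0.0, 2.803]
contact_force: [0.6, -0.2, 0.8]
grip_width: 91.9
finger_force: 0.0
```

```bash
cat >> h.py <<'E'
import json
def look(name,save):
    c=bot.get_calibration(name); im=bot.capture(name); cv2.imwrite(f"pics/{save}.png",im)
    json.dump({k:np.array(v).tolist() for k,v in c.items()},open(f"pics/{save}.json","w")); return c,im
def st():
    o=bot.get_obs(); print(round(o['time'],2),np.round(o['tool_pos'],1),np.round(o['tcp_rot'],3),np.round(o['contact_force'],1),round(o['grip_width'],1),round(o['finger_force'],1),'q',np.round(o['joint_positions'],2))
E
python3 -c "
from h import *
st();look('wrist','w1')"
```

```text
2.65 [547.8 278.8 262.7] [ 3.142 -0.     2.803] [ 0.6 -0.2  0.8] 91.9 0.0 q [ 0.35  0.49  1.19  0.    1.46 -0.89]
```

View pics/w1.png

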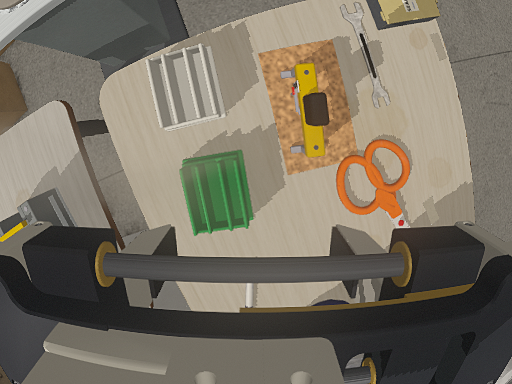

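The view shows the gauge clearly: bridge from (305,68) to (315,153), black grip (316,110), mat, white tray (187,87) and green tray (217,192). A second viewpoint for height.

Emit:
{"method": "jog_arm", "body": {
  "targets": [
    {"xyz": [0,0.5,0],"spin": 0},
    {"xyz": [0,0.5,0],"spin": 0},
    {"xyz": [0,0,0],"spin": 0},
    {"xyz": [0,0,0],"spin": 0},
    {"xyz": [0,0,0],"spin": 0},
    {"xyz": [0,0,0],"spin": 0},
    {"xyz": [0,0,0],"spin": 0},
    {"xyz": [0,0,0],"spin": 0},
    {"xyz": [0,0,0],"spin": 0},
    {"xyz": [0,0,0],"spin": 0}
  ]
}}

```text
time: 3.95
tool_pos: [574.4, 354.3, 262.7]
tcp_rot: [3.142, 0.0, 2.803]
contact_force: [-0.0, 0.2, 0.5]
grip_width: 92.0
finger_force: 0.0
```

```bash
cat > meas.py <<'E'
from h import *
def hull(im,lo,hi,box):
    h=cv2.cvtColor(im,cv2.COLOR_BGR2HSV);m=cv2.inRange(h,lo,hi);x0,y0,x1,y1=box;k=np.zeros_like(m);k[y0:y1,x0:x1]=m[y0:y1,x0:x1]
    k=cv2.morphologyEx(k,cv2.MORPH_OPEN,np.ones((2,2)))
    n,l,s,c=cv2.connectedComponentsWithStats(k); i=1+np.argmax(s[1:,4]); p=np.argwhere(l==i)[:,::-1].astype(np.float32); return p,c[i],s[i]
E
python3 - <<'E'
from meas import *
st();c2,i2=look('wrist','w2');i1=cv2.imread('pics/w1.png');c1=json.load(open('pics/w1.json'))
for c,im in((c1,i1),(c2,i2)):
  for nm,lo,hi in(("yel",(20,150,120),(33,255,255)),("grn",(50,120,40),(85,255,255)),("blk",(0,0,0),(180,255,50)),("wht",(0,0,190),(180,40,255))):
    for s,ce in masks(im[:222],lo,hi,60):
      if s[4]<9000:print(nm,s,ce)
cv2.imwrite('pics/z2.png',cv2.resize(i2[30:222,60:420],None,fx=2.2,fy=2.2,interpolation=cv2.INTER_CUBIC))
E
```

```text
3.95 [574.4 354.3 262.7] [3.142 0.    2.803] [-0.   0.2  0.5] 92.0 0.0 q [ 0.44  0.62  0.98  0.    1.55 -0.79]
yel [294, 63, 31, 95, 1332] [308.8, 109.6]
grn [227, 163, 20, 59, 301] [236.4, 187.6]
grn [242, 165, 7, 33, 72] [244.6, 180.0]
grn [219, 171, 12, 51, 159] [223.7, 195.4]
blk [360, 34, 16, 44, 112] [367.2, 53.6]
wht [0, 0, 51, 41, 789] [17.7, 15.4]
wht [198, 44, 18, 70, 198] [206.6, 78.8]
wht [182, 48, 18, 70, 188] [190.3, 82.9]
wht [161, 54, 16, 69, 176] [168.4, 88.9]
wht [145, 59, 17, 69, 174] [153.0, 93.1]
wht [164, 113, 61, 18, 193] [193.2, 121.8]
yel [228, 61, 33, 96, 1227] [244.5, 108.8]
grn [163, 198, 10, 24, 98] [167.0, 212.4]
blk [153, 0, 12, 31, 65] [158.9, 14.3]
blk [306, 28, 17, 45, 139] [314.2, 49.6]
wht [0, 0, 34, 28, 379] [12.3, 9.6]
wht [138, 49, 16, 68, 152] [145.5, 83.4]
wht [124, 55, 15, 66, 142] [130.9, 87.7]
wht [105, 62, 15, 65, 126] [111.8, 94.1]
wht [92, 67, 15, 64, 128] [98.7, 99.2]
wht [110, 117, 49, 17, 120] [135.1, 124.4]
```

View pics/z2.png

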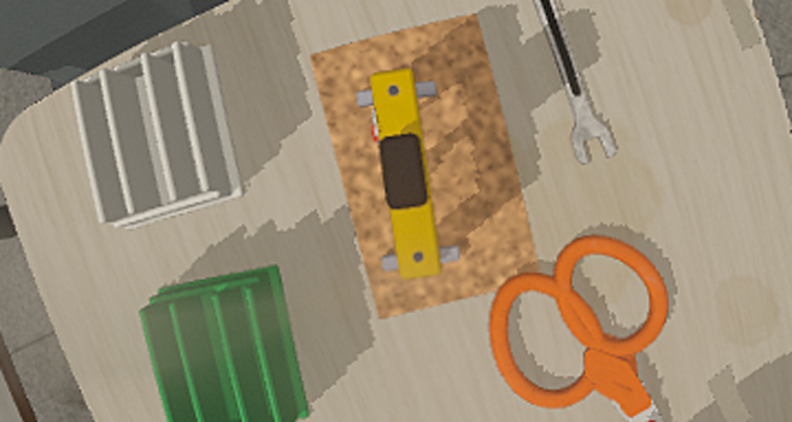

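Gauge screws at crop (393,90) and (418,257); the white tray's four wall rims are distinct, slots between lines 1–2 and 3–4. Triangulating.

Run:
```python
from meas import *
i1=cv2.imread('pics/w1.png');c1=json.load(open('pics/w1.json'));i2=cv2.imread('pics/w2.png');c2=json.load(open('pics/w2.json'))
def T(n,a,b):
    p,r=tri([ray(c1,*a,True),ray(c2,*b,True)]);print(n,p.round(1),np.round(r[0],1));return p
T("bridge",(308.8,109.6),(244.5,108.8))
for a,b in(((206.6,78.8),(145.5,83.4)),((190.3,82.9),(130.9,87.7)),((168.4,88.9),(111.8,94.1)),((153,93.1),(98.7,99.2))):T("W",a,b)
s=[plane(c2,60+x/2.2,30+y/2.2,63.5,True) for x,y in((393,90),(418,257))];print("screws",s,"gauge y dir angle",np.arctan2(*(s[1]-s[0])[1::-1]))
print("grip top",plane(c2,60+403/2.2,30+172/2.2,108,True))
for n,x,y in(("mat",311,54),("mat",478,14),("mat",379,318),("mat",537,272)):print(n,plane(c2,60+x/2.2,30+y/2.2,2,True)[:2].round())
# white wall directions
def wall(im,c,lo,hi,boxes):
    for b in boxes:
        p,ce,s=hull(im,lo,hi,b); q=np.array([plane(c,*x,53,True)[:2] for x in p]); m=q.mean(0); v=np.linalg.svd(q-m,full_matrices=False)[2][0]; t=(q-m)@v; print(b,m.round(1),np.ptp(t).round(1),np.arctan2(v[1],v[0]).round(3))
wall(i1,c1,(0,0,190),(180,40,255),[(198,44,217,115),(182,48,201,119),(161,54,178,124),(145,59,163,129)])
g=i1[140:222,170:260];h=cv2.cvtColor(g,cv2.COLOR_BGR2HSV);print(h[50,::3].tolist())
cv2.imwrite('pics/z3.png',cv2.resize(i1[140:240,170:265],None,fx=6,fy=6,interpolation=cv2.INTER_CUBIC))
```

```text
bridge [495.  371.2  50.4] 0.0
W [416.7 264.5  52.1] 0.3
W [413.7 243.9  52.6] 0.0
W [409.8 215.2  52.8] 0.1
W [407.  194.2  52.7] 0.3
screws [array([449.59838126, 380.30016522,  63.5       ]), array([540.92174306, 362.16750319,  63.5       ])] gauge y dir angle -0.19600524505381625
grip top [495.62106591 371.19935957 108.        ]
mat [398. 340.]
mat [409. 449.]
mat [576. 322.]
mat [581. 429.]
(198, 44, 217, 115) [418.  265.4] 91.3 -0.13
(182, 48, 201, 119) [414.7 244.7] 91.2 -0.132
(161, 54, 178, 124) [411.5 215.9] 89.7 -0.131
(145, 59, 163, 129) [408.2 195.1] 91.1 -0.131
[[20, 40, 177], [21, 42, 178], [22, 42, 177], [21, 43, 176], [17, 42, 181], [57, 99, 142], [47, 76, 104], [50, 78, 104], [48, 81, 98], [57, 96, 122], [64, 120, 162], [52, 86, 95], [55, 86, 98], [57, 98, 104], [61, 110, 118], [61, 112, 118], [61, 112, 118], [63, 128, 129], [63, 125, 126], [59, 96, 93], [63, 120, 115], [61, 119, 118], [63, 119, 118], [65, 135, 153], [55, 94, 87], [62, 116, 123], [56, 94, 114], [19, 44, 146], [20, 48, 143], [20, 49, 145]]
```

View pics/z3.png

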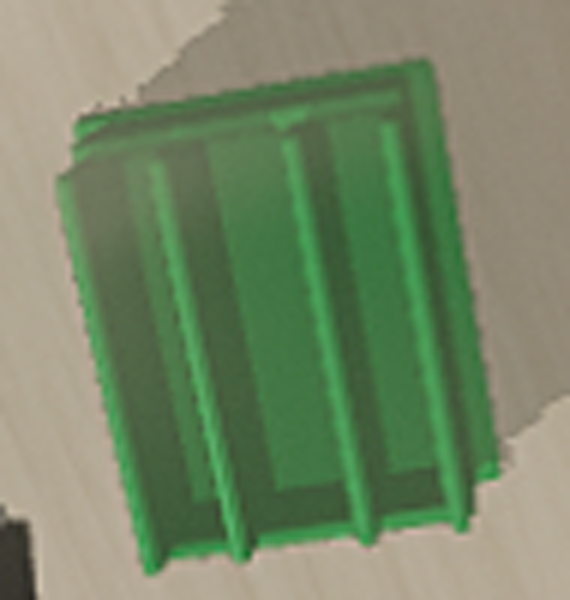

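Run:
```python
from meas import *
S=bot.get_calibration("side");C=bot.get_calibration("scene");c1=json.load(open('pics/w1.json'))
print("boxL",tri([ray(S,292.5,266),ray(C,300,263)]),"boxtop far",tri([ray(S,383,220),ray(C,390,220)]))
for z in(100,150,200,250):print(z,plane(S,292.5,266,z)[:2].round(),plane(S,383,220,z)[:2].round(),plane(S,300,307,0)[:2].round())
px=lambda x,y:(170+x/6,140+y/6)
W=[((67,180),(150,560)),((155,165),(238,545)),((290,140),(367,530)),((388,125),(460,515))]
for a,b in W:
  p=plane(c1,*px(*a),53,True);q=plane(c1,*px(*b),53,True);print(p[:2].round(1),q[:2].round(1),((p+q)/2)[:2].round(1),np.arctan2(*(q-p)[1::-1]).round(3))
```

```text
boxL (array([ 229.18901421, -671.04168741,  729.43730958]), [np.float64(3.349445452496694), np.float64(3.349445452496607)]) boxtop far (array([ 872.89719276, -181.88360174,   72.13962339]), [np.float64(5.641877389662063), np.float64(5.641877389661958)])
100 [ 508. -250.] [ 851. -208.] [ 501. -323.]
150 [ 486. -284.] [ 814. -244.] [ 501. -323.]
200 [ 464. -318.] [ 776. -280.] [ 501. -323.]
250 [ 442. -351.] [ 739. -315.] [ 501. -323.]
[512.9 193.1] [599.8 176.6] [556.4 184.8] -0.188
[516.6 212.5] [602.9 197.2] [559.7 204.9] -0.175
[521.6 241.6] [609.  226.1] [565.3 233.8] -0.176
[525.6 262.2] [612.4 246.8] [569.  254.5] -0.174
```

Emit:
{"method": "jog_arm", "body": {
  "targets": [
    {"xyz": [-0.2,-0.63,0],"spin": 0},
    {"xyz": [-0.2,-0.63,0],"spin": 0},
    {"xyz": [-0.2,-0.63,0],"spin": 0},
    {"xyz": [-0.2,-0.63,0],"spin": 0},
    {"xyz": [-0.2,-0.63,0],"spin": 0},
    {"xyz": [-0.2,-0.63,0],"spin": 0},
    {"xyz": [-0.2,-0.63,0],"spin": 0},
    {"xyz": [-0.2,-0.63,0],"spin": 0},
    {"xyz": [-0.2,-0.63,0],"spin": 0},
    {"xyz": [-0.2,-0.63,0],"spin": 0}
  ]
}}

```text
time: 5.25
tool_pos: [557.6, -175.9, 262.9]
tcp_rot: [3.141, 0.001, 2.803]
contact_force: [0.4, -0.0, -0.5]
grip_width: 91.9
finger_force: 0.0
```

Emit:
{"method": "jog_arm", "body": {
  "targets": [
    {"xyz": [0,0,0],"spin": 1},
    {"xyz": [0,0,0],"spin": 1},
    {"xyz": [0,0,0],"spin": 1},
    {"xyz": [0,0,0],"spin": 1},
    {"xyz": [0,0,0],"spin": 1},
    {"xyz": [0,0,0],"spin": 1},
    {"xyz": [0,0,0],"spin": 1},
    {"xyz": [0,0,0],"spin": 1},
    {"xyz": [0,0,0],"spin": 1},
    {"xyz": [0,0,0],"spin": 1}
  ]
}}

```text
time: 6.5
tool_pos: [557.8, -174.2, 262.8]
tcp_rot: [3.141, -0.0, 1.8]
contact_force: [0.1, -0.2, -0.1]
grip_width: 92.1
finger_force: 0.0
```

Emit:
{"method": "jog_arm", "body": {
  "targets": [
    {"xyz": [0,0,0],"spin": 1},
    {"xyz": [0,0,0],"spin": 1},
    {"xyz": [0,0,0],"spin": 0.32},
    {"xyz": [0,0,0],"spin": 0},
    {"xyz": [0,0,0],"spin": 0},
    {"xyz": [0,0,0],"spin": 0},
    {"xyz": [0,0,0],"spin": 0},
    {"xyz": [0,0,0],"spin": 0},
    {"xyz": [0,0,0],"spin": 0},
    {"xyz": [0,0,0],"spin": 0}
  ]
}}

```text
time: 7.75
tool_pos: [557.8, -174.2, 262.7]
tcp_rot: [3.142, -0.0, 1.571]
contact_force: [-0.2, 0.7, -0.6]
grip_width: 91.9
finger_force: 0.0
```

Run:
```python
from h import *
st();c,i=look('wrist','r1')
```

```text
7.75 [ 557.8 -174.2  262.7] [ 3.142 -0.     1.571] [-0.2  0.7 -0.6] 91.9 0.0 q [-0.43  0.43  1.29  0.    1.42 -0.43]
```

Emit:
{"method": "jog_arm", "body": {
  "targets": [
    {"xyz": [0,-0.5,0],"spin": 0},
    {"xyz": [0,-0.5,0],"spin": 0},
    {"xyz": [0,0,0],"spin": 0},
    {"xyz": [0,0,0],"spin": 0},
    {"xyz": [0,0,0],"spin": 0},
    {"xyz": [0,0,0],"spin": 0},
    {"xyz": [0,0,0],"spin": 0},
    {"xyz": [0,0,0],"spin": 0},
    {"xyz": [0,0,0],"spin": 0},
    {"xyz": [0,0,0],"spin": 0}
  ]
}}

```text
time: 9.05
tool_pos: [477.8, -174.3, 262.7]
tcp_rot: [3.141, -0.0, 1.571]
contact_force: [0.4, -0.1, -0.4]
grip_width: 91.8
finger_force: 0.0
```

Run:
```python
from h import *
st();c,i=look('wrist','r2')
a=cv2.imread('pics/r1.png');cv2.imwrite('pics/z4.png',np.vstack([a[:260],i[:260]]))
for im in(a,i):
  for nm,lo,hi in(("red",(0,150,80),(6,255,255)),("yel",(20,140,80),(33,255,255)),("blk",(0,0,0),(180,255,60))):
    for s,ce in masks(im[:222],lo,hi,60):print(nm,s,ce)
```

```text
9.05 [ 477.8 -174.3  262.7] [ 3.141 -0.     1.571] [ 0.4 -0.1 -0.4] 91.8 0.0 q [-0.5   0.29  1.5   0.    1.35 -0.5 ]
red [230, 78, 15, 73, 564] [237.1, 113.6]
yel [189, 83, 16, 73, 619] [196.7, 118.3]
blk [152, 0, 45, 30, 648] [175.7, 13.3]
blk [200, 0, 8, 29, 168] [203.4, 13.7]
blk [451, 0, 61, 222, 10319] [485.1, 105.7]
blk [314, 71, 11, 74, 233] [318.5, 94.5]
blk [506, 196, 6, 26, 74] [509.3, 211.9]
red [304, 79, 13, 73, 588] [310.1, 114.3]
yel [263, 82, 14, 73, 572] [269.5, 117.5]
blk [198, 0, 33, 27, 597] [215.8, 12.3]
blk [508, 0, 4, 30, 69] [510.1, 10.6]
blk [382, 77, 13, 71, 522] [387.5, 108.1]
blk [499, 146, 13, 76, 420] [507.3, 195.7]
```

View pics/z4.png

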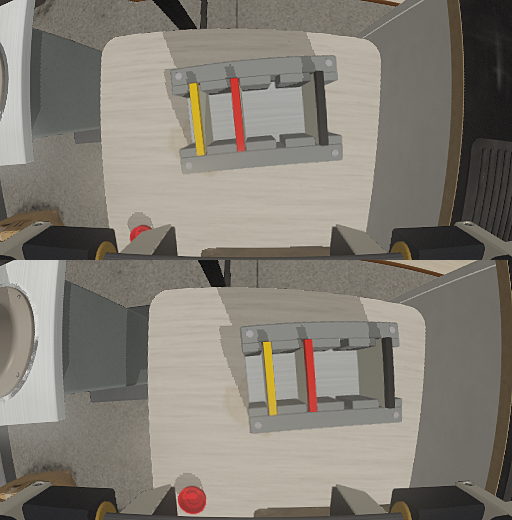

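Rack seen with yellow (197,118), red (237,114), black (320,108) bands, corner screws at (179,77),(328,63),(189,166),(334,153) in the upper picture.

Run:
```python
from meas import *
D={n:(cv2.imread(f'pics/{n}.png'),json.load(open(f'pics/{n}.json'))) for n in('r1','r2')}
boxes={'yel':((20,140,80),(33,255,255),(185,80,210,160),(258,78,282,160)),'red':((0,150,80),(6,255,255),(226,75,250,155),(300,75,320,155)),'blk':((0,0,0),(180,255,75),(308,68,332,150),(378,72,400,152))}
def ends(im,lo,hi,b):
    p,_,_=hull(im,lo,hi,b);m=p.mean(0);v=np.linalg.svd(p-m,full_matrices=False)[2][0];v*=np.sign(v[1]);t=(p-m)@v;return m+v*np.percentile(t,1),m+v*np.percentile(t,99)
for n,(lo,hi,b1,b2) in boxes.items():
    e1=ends(D['r1'][0],lo,hi,b1);e2=ends(D['r2'][0],lo,hi,b2);P=[]
    for a,b in zip(e1,e2):
        p,r=tri([ray(D['r1'][1],*a,True),ray(D['r2'][1],*b,True)]);P.append(p);print(n,a.round(),b.round(),p.round(1),np.round(r[0],1))
    print('  mid',((P[0]+P[1])/2).round(1),'len',np.linalg.norm(P[0]-P[1]).round(1),'at z105',[plane(D[k][1],*np.mean(e,0),104,True)[:2].round(1) for k,e in(('r1',e1),('r2',e2))])
def scr(k,pts):
    im,c=D[k];g=cv2.GaussianBlur(cv2.cvtColor(im,cv2.COLOR_BGR2GRAY),(0,0),1);o=[]
    for x,y in pts:
        w=g[y-6:y+7,x-6:x+7].astype(float);w=np.clip(w-np.percentile(w,85),0,None);yy,xx=np.mgrid[y-6:y+7,x-6:x+7];o.append((( w*xx).sum()/w.sum(),(w*yy).sum()/w.sum()))
    return o
A=scr('r1',[(179,77),(328,63),(189,166),(334,153)]);B=scr('r2',[(250,74),(393,70),(258,166),(397,155)])
for a,b in zip(A,B):print('scr',np.round(a,1),np.round(b,1),tri([ray(D['r1'][1],*a,True),ray(D['r2'][1],*b,True)])[0].round(1),plane(D['r1'][1],*a,85,True)[:2].round(1),plane(D['r2'][1],*b,85,True)[:2].round(1))
```

```text
yel [194.  84.] [267.  83.] [492.7 -66.8  95.8] 0.2
yel [202. 155.] [274. 155.] [ 500.  -145.6   96.2] 0.1
  mid [ 496.4 -106.2   96. ] len 79.1 at z105 [array([ 498.1, -105.9]), array([ 495.8, -106.2])]
red [235.  79.] [308.  80.] [537.4 -62.4  95.4] 0.0
red [242. 150.] [314. 152.] [ 544.7 -141.1   98.9] 0.4
  mid [ 541.1 -101.8   97.1] len 79.1 at z105 [array([ 541.5, -101.8]), array([ 539.4, -102.1])]
blk [319.  72.] [387.  79.] [626.9 -54.7 107.3] 0.2
blk [324. 145.] [391. 148.] [ 634.  -132.8  108. ] 0.3
  mid [630.4 -93.8 107.6] len 78.5 at z105 [array([630.9, -93.5]), array([631.4, -93.9])]
scr [178.1  75.9] [249.1  73.3] [473.  -54.9  88.1] [472.2 -54.4] [473.  -54.5]
scr [328.4  62.5] [398.6  68.7] [633.4 -45.  122.7] [643.  -38.8] [653.1 -36.8]
scr [188.3 165.4] [257.6 164.9] [ 482.4 -158.4   88.1] [ 481.7 -158.9] [ 482.4 -159. ]
scr [334.8 152.3] [402.8 154.8] [ 641.2 -138.4  125.1] [ 652.6 -143.4] [ 663.4 -143.3]
```

Plates: yellow and red tops ≈ 96–97 mm, black ≈ 108 mm; spacing 45/90 mm matches slots 1, 2, 4; rack yaw 0.092. Now to the gauge.

Emit:
{"method": "jog_arm", "body": {
  "targets": [
    {"xyz": [0.68,0.02,0],"spin": 0},
    {"xyz": [0.68,0.02,0],"spin": 0},
    {"xyz": [0.68,0.02,0],"spin": 0},
    {"xyz": [0.68,0.02,0],"spin": 0},
    {"xyz": [0.68,0.02,0],"spin": 0},
    {"xyz": [0.68,0.02,0],"spin": 0},
    {"xyz": [0.68,0.02,0],"spin": 0},
    {"xyz": [0.68,0.02,0],"spin": 0},
    {"xyz": [0.68,0.02,0],"spin": 0},
    {"xyz": [0.7,0.02,0],"spin": 0}
  ]
}}

```text
time: 10.35
tool_pos: [493.6, 373.1, 262.8]
tcp_rot: [3.141, -0.0, 1.571]
contact_force: [0.8, 0.1, 0.7]
grip_width: 92.0
finger_force: 0.0
```

Emit:
{"method": "jog_arm", "body": {
  "targets": [
    {"xyz": [0,0,0],"spin": -1},
    {"xyz": [0,0,0],"spin": -1},
    {"xyz": [0,0,0],"spin": -1},
    {"xyz": [0,0,0],"spin": -1},
    {"xyz": [0,0,0],"spin": -1},
    {"xyz": [0,0,0],"spin": -1},
    {"xyz": [0,0,0],"spin": -1},
    {"xyz": [0,0,0],"spin": -1},
    {"xyz": [0,0,0],"spin": -1},
    {"xyz": [0,0,0],"spin": -1}
  ]
}}

```text
time: 11.6
tool_pos: [493.8, 371.3, 262.6]
tcp_rot: [-3.142, -0.0, 2.574]
contact_force: [-0.5, 0.9, -0.1]
grip_width: 91.4
finger_force: 0.0
```

Emit:
{"method": "jog_arm", "body": {
  "targets": [
    {"xyz": [0,0,0],"spin": -1},
    {"xyz": [0,0,0],"spin": -1},
    {"xyz": [0,0,0],"spin": -1},
    {"xyz": [0,0,0],"spin": -0.75},
    {"xyz": [0,0,0],"spin": 0},
    {"xyz": [0,0,0],"spin": 0},
    {"xyz": [0,0,0],"spin": 0},
    {"xyz": [0,0,0],"spin": 0},
    {"xyz": [0,0,0],"spin": 0},
    {"xyz": [0,0,0],"spin": 0}
  ]
}}

```text
time: 12.85
tool_pos: [493.8, 371.3, 262.7]
tcp_rot: [3.142, -0.0, 2.946]
contact_force: [-0.0, -0.4, 0.9]
grip_width: 92.0
finger_force: 0.0
```

```bash
cat > gauge.py <<'E'
from meas import *
import sys
# bridge yellow mask & axis, and grip black mask, in any wrist picture; intersect at bridge top height zb
def find(im,c,zb=57,zg=110):
    p,ce,s=hull(im,(20,150,90),(33,255,255),(60,0,460,232)); q=np.array([plane(c,*x,zb,True)[:2] for x in p]).astype(np.float32)
    (cx,cy),(w,h),a=cv2.minAreaRect(q); b=cv2.boxPoints(((cx,cy),(w,h),a)); e=[b[1]-b[0],b[2]-b[1]]; v=max(e,key=np.linalg.norm); v=v*np.sign(v[0])
    return np.round((cx,cy),1),sorted((round(w,1),round(h,1))),round(float(np.arctan2(v[1],v[0])),3)
if __name__=="__main__":
    st();c,im=look('wrist',sys.argv[1]);print(find(im,c))
E
python3 gauge.py g1
```

```text
12.85 [493.8 371.3 262.7] [ 3.142 -0.     2.946] [-0.  -0.4  0.9] 92.0 0.0 q [ 0.52  0.5   1.18  0.    1.46 -0.85]
(array([463.9, 377.9]), [23.7, 49.8], -0.197)
```

Emit:
{"method": "jog_arm", "body": {
  "targets": [
    {"xyz": [-0.02,0,0.4],"spin": 0},
    {"xyz": [0,0,0.4],"spin": 0},
    {"xyz": [0,0,0.4],"spin": 0},
    {"xyz": [0,0,0.4],"spin": 0},
    {"xyz": [0,0,0.3],"spin": 0},
    {"xyz": [0,0,0.2],"spin": 0},
    {"xyz": [0,0,0.16],"spin": 0},
    {"xyz": [0,0,0.1],"spin": 0},
    {"xyz": [0,0,0],"spin": 0},
    {"xyz": [0,0,0],"spin": 0}
  ]
}}

```text
time: 14.15
tool_pos: [495.7, 371.3, 74.6]
tcp_rot: [3.141, 0.001, 2.946]
contact_force: [-0.0, -0.6, 0.1]
grip_width: 91.8
finger_force: 0.0
```

Emit:
{"method": "jog_arm", "body": {
  "targets": [
    {"xyz": [0,0,0],"spin": 0},
    {"xyz": [0,0,0],"spin": 0},
    {"xyz": [0,0,0],"spin": 0},
    {"xyz": [0,0,0],"spin": 0},
    {"xyz": [0,0,0],"spin": 0},
    {"xyz": [0,0,0],"spin": 0},
    {"xyz": [0,0,0],"spin": 0},
    {"xyz": [0,0,0],"spin": 0},
    {"xyz": [0,0,0],"spin": 0},
    {"xyz": [0,0,0],"spin": 0}
  ],
  "gripper": 0
}}

```text
time: 15.4
tool_pos: [495.3, 371.1, 73.9]
tcp_rot: [3.141, 0.0, 2.946]
contact_force: [-0.2, 0.5, -0.3]
grip_width: 19.6
finger_force: 30.0
```

Emit:
{"method": "jog_arm", "body": {
  "targets": [
    {"xyz": [0,0,-0.1],"spin": 0},
    {"xyz": [0,0,-0.25],"spin": 0},
    {"xyz": [0,0,-0.35],"spin": 0},
    {"xyz": [0,0,-0.4],"spin": 0},
    {"xyz": [0,0,-0.4],"spin": 0},
    {"xyz": [0,0,-0.35],"spin": 0},
    {"xyz": [0,0,-0.25],"spin": 0},
    {"xyz": [0,0,0],"spin": 0},
    {"xyz": [0,0,0],"spin": 0},
    {"xyz": [0,0,0],"spin": 0}
  ]
}}

```text
time: 16.65
tool_pos: [494.8, 370.7, 240.6]
tcp_rot: [-3.14, -0.002, 2.946]
contact_force: [0.1, 0.3, -3.8]
grip_width: 19.9
finger_force: 30.0
```

Emit:
{"method": "jog_arm", "body": {
  "targets": [
    {"xyz": [-0.117,-0.585,0],"spin": 0},
    {"xyz": [-0.117,-0.585,0],"spin": 0},
    {"xyz": [-0.117,-0.585,0],"spin": 0},
    {"xyz": [-0.117,-0.585,0],"spin": 0},
    {"xyz": [-0.117,-0.585,0],"spin": 0},
    {"xyz": [-0.117,-0.585,0],"spin": 0},
    {"xyz": [-0.117,-0.585,0],"spin": 0},
    {"xyz": [-0.117,-0.585,0],"spin": 0},
    {"xyz": [-0.117,-0.585,0],"spin": 0},
    {"xyz": [-0.117,-0.585,0],"spin": 0}
  ]
}}

```text
time: 17.9
tool_pos: [495.7, -107.7, 241.4]
tcp_rot: [3.141, -0.001, 2.946]
contact_force: [0.8, 0.6, -4.0]
grip_width: 19.8
finger_force: 30.0
```

Emit:
{"method": "jog_arm", "body": {
  "targets": [
    {"xyz": [0,0,0],"spin": 1},
    {"xyz": [0,0,0],"spin": 1},
    {"xyz": [0,0,0],"spin": 1},
    {"xyz": [0,0,0],"spin": 1},
    {"xyz": [0,0,0],"spin": 1},
    {"xyz": [0,0,0],"spin": 1},
    {"xyz": [0,0,0],"spin": 1},
    {"xyz": [0,0,0],"spin": 1},
    {"xyz": [0,0,0],"spin": 1},
    {"xyz": [0,0,0],"spin": 1}
  ]
}}

```text
time: 19.15
tool_pos: [495.8, -106.1, 241.2]
tcp_rot: [-3.141, -0.001, 1.942]
contact_force: [-0.9, 0.9, -3.4]
grip_width: 19.5
finger_force: 30.0
```

Emit:
{"method": "jog_arm", "body": {
  "targets": [
    {"xyz": [0,0,0],"spin": 1},
    {"xyz": [0,0,0],"spin": 1},
    {"xyz": [0,0,0],"spin": 0.83},
    {"xyz": [0,0,0],"spin": 0},
    {"xyz": [0,0,0],"spin": 0},
    {"xyz": [0,0,0],"spin": 0},
    {"xyz": [0,0,0],"spin": 0},
    {"xyz": [0,0,0],"spin": 0},
    {"xyz": [0,0,0],"spin": 0},
    {"xyz": [0,0,0],"spin": 0}
  ]
}}

```text
time: 20.4
tool_pos: [496.1, -106.3, 241.9]
tcp_rot: [3.141, -0.0, 1.663]
contact_force: [-1.6, 0.1, -3.7]
grip_width: 20.0
finger_force: 30.0
```

```bash
python3 -c "
from h import *
st();look('wrist','y1')"
```

```text
20.4 [ 496.1 -106.3  241.9] [ 3.141 -0.     1.663] [-1.6  0.1 -3.7] 20.0 30.0 q [-0.36  0.3   1.55  0.    1.3  -0.45]
```

View pics/y1.png

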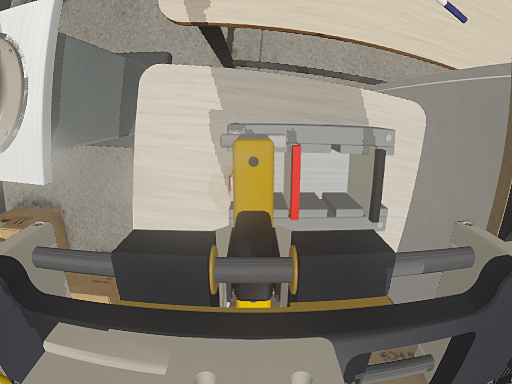

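Gauge is aligned over the yellow plate (bridge at x≈253, red band at 296, black at 378). Lowering.

Emit:
{"method": "jog_arm", "body": {
  "targets": [
    {"xyz": [0,0,0.1],"spin": 0},
    {"xyz": [0,0,0.2],"spin": 0},
    {"xyz": [0,0,0.2],"spin": 0},
    {"xyz": [0,0,0.2],"spin": 0},
    {"xyz": [0,0,0.15],"spin": 0},
    {"xyz": [0,0,0.1],"spin": 0},
    {"xyz": [0,0,0.03],"spin": 0},
    {"xyz": [0,0,0],"spin": 0},
    {"xyz": [0,0,0],"spin": 0},
    {"xyz": [0,0,0],"spin": 0}
  ]
}}

```text
time: 21.7
tool_pos: [496.3, -106.3, 163.9]
tcp_rot: [3.141, 0.0, 1.663]
contact_force: [0.9, -0.2, -3.2]
grip_width: 19.9
finger_force: 30.0
```

Emit:
{"method": "jog_arm", "body": {
  "targets": [
    {"xyz": [0,0,0.02],"spin": 0},
    {"xyz": [0,0,0.02],"spin": 0},
    {"xyz": [0,0,0.01],"spin": 0},
    {"xyz": [0,0,0.0],"spin": 0},
    {"xyz": [0,0,0],"spin": 0},
    {"xyz": [0,0,0],"spin": 0},
    {"xyz": [0,0,0],"spin": 0},
    {"xyz": [0,0,0],"spin": 0},
    {"xyz": [0,0,0],"spin": 0},
    {"xyz": [0,0,0],"spin": 0}
  ]
}}

```text
time: 22.95
tool_pos: [496.1, -106.3, 159.5]
tcp_rot: [3.141, 0.0, 1.663]
contact_force: [0.4, 0.1, -4.0]
grip_width: 19.9
finger_force: 30.0
```

Emit:
{"method": "jog_arm", "body": {
  "targets": [
    {"xyz": [0,0,0.015],"spin": 0},
    {"xyz": [0,0,0.015],"spin": 0},
    {"xyz": [0,0,0.01],"spin": 0},
    {"xyz": [0,0,0.0],"spin": 0},
    {"xyz": [0,0,0],"spin": 0},
    {"xyz": [0,0,0],"spin": 0},
    {"xyz": [0,0,0],"spin": 0},
    {"xyz": [0,0,0],"spin": 0},
    {"xyz": [0,0,0],"spin": 0},
    {"xyz": [0,0,0],"spin": 0}
  ]
}}

```text
time: 24.2
tool_pos: [496.1, -106.3, 156.9]
tcp_rot: [3.141, 0.0, 1.663]
contact_force: [-2.7, 0.6, 6.3]
grip_width: 19.9
finger_force: 30.0
```

```bash
python3 -c "
from h import *
st();look('side','y2')
a=cv2.imread('pics/y2.png');cv2.imwrite('pics/z5.png',cv2.resize(a[150:290,215:345],None,fx=4.2,fy=4.2,interpolation=cv2.INTER_CUBIC))"
```

```text
24.2 [ 496.1 -106.3  156.9] [3.141 0.    1.663] [-2.7  0.6  6.3] 19.9 30.0 q [-0.36  0.38  1.68 -0.    1.09 -0.45]
```

View pics/z5.png

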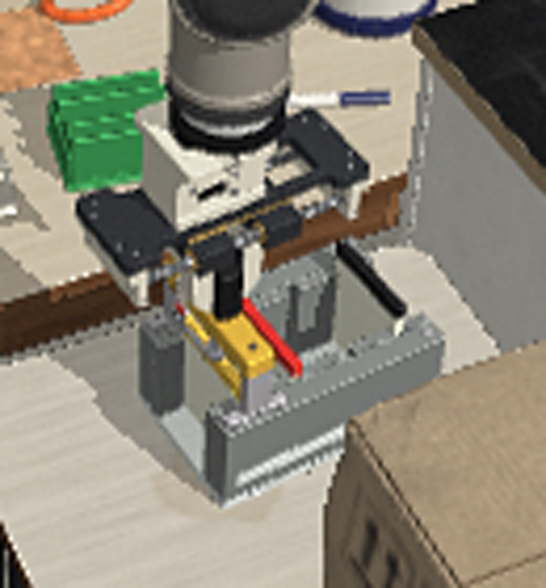

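Both soles sit on the walls, contact force shows at exactly the expected height. Let go so the gauge rests freely, then re-grip.

Emit:
{"method": "jog_arm", "body": {
  "targets": [
    {"xyz": [0,0,0],"spin": 0},
    {"xyz": [0,0,0],"spin": 0},
    {"xyz": [0,0,0],"spin": 0},
    {"xyz": [0,0,0],"spin": 0},
    {"xyz": [0,0,0],"spin": 0},
    {"xyz": [0,0,0],"spin": 0},
    {"xyz": [0,0,0],"spin": 0},
    {"xyz": [0,0,0],"spin": 0},
    {"xyz": [0,0,0],"spin": 0},
    {"xyz": [0,0,0],"spin": 0}
  ],
  "gripper": 35
}}

```text
time: 25.5
tool_pos: [496.1, -106.2, 156.3]
tcp_rot: [3.142, -0.0, 1.663]
contact_force: [0.5, -0.1, 0.2]
grip_width: 32.0
finger_force: 0.0
```

```bash
python3 -c "
from h import *
st();look('wrist','y3');look('side','y4')
a=cv2.imread('pics/y3.png');print(masks(a[:240],(0,150,80),(6,255,255),4))"
```

```text
25.5 [ 496.1 -106.2  156.3] [ 3.142 -0.     1.663] [ 0.5 -0.1  0.2] 32.0 0.0 q [-0.36  0.38  1.68  0.    1.08 -0.45]
[([303, 156, 16, 76, 886], [310.3, 193.4]), ([228, 179, 2, 9, 17], [228.5, 182.9]), ([228, 189, 2, 3, 6], [228.5, 190.0])]
```

Emit:
{"method": "jog_arm", "body": {
  "targets": [
    {"xyz": [0,0,0],"spin": 0},
    {"xyz": [0,0,0],"spin": 0},
    {"xyz": [0,0,0],"spin": 0},
    {"xyz": [0,0,0],"spin": 0},
    {"xyz": [0,0,0],"spin": 0},
    {"xyz": [0,0,0],"spin": 0},
    {"xyz": [0,0,0],"spin": 0},
    {"xyz": [0,0,0],"spin": 0},
    {"xyz": [0,0,0],"spin": 0},
    {"xyz": [0,0,0],"spin": 0}
  ],
  "gripper": 0
}}

```text
time: 26.85
tool_pos: [496.1, -106.2, 156.3]
tcp_rot: [3.142, -0.0, 1.663]
contact_force: [-0.1, 0.9, -0.1]
grip_width: 19.6
finger_force: 30.0
```

Emit:
{"method": "jog_arm", "body": {
  "targets": [
    {"xyz": [0,0,-0.1],"spin": 0},
    {"xyz": [0,0,-0.2],"spin": 0},
    {"xyz": [0,0,-0.2],"spin": 0},
    {"xyz": [0,0,0],"spin": 0},
    {"xyz": [0,0.16,0],"spin": 0},
    {"xyz": [0,0.2,0],"spin": 0},
    {"xyz": [0,0.2,0],"spin": 0},
    {"xyz": [0,0,0],"spin": 0},
    {"xyz": [0,0,0],"spin": 0},
    {"xyz": [0,0,0],"spin": 0}
  ]
}}

```text
time: 28.1
tool_pos: [540.2, -102.1, 196.1]
tcp_rot: [-3.141, -0.0, 1.663]
contact_force: [0.3, 0.1, -3.9]
grip_width: 19.8
finger_force: 30.0
```

Emit:
{"method": "jog_arm", "body": {
  "targets": [
    {"xyz": [0,0,0.1],"spin": 0},
    {"xyz": [0,0,0.15],"spin": 0},
    {"xyz": [0,0,0.15],"spin": 0},
    {"xyz": [0,0,0.06],"spin": 0},
    {"xyz": [0,0,0.02],"spin": 0},
    {"xyz": [0,0,0.01],"spin": 0},
    {"xyz": [0,0,0.01],"spin": 0},
    {"xyz": [0,0,0],"spin": 0},
    {"xyz": [0,0,0],"spin": 0},
    {"xyz": [0,0,0],"spin": 0}
  ]
}}

```text
time: 29.35
tool_pos: [540.8, -102.1, 156.4]
tcp_rot: [3.141, 0.0, 1.663]
contact_force: [-0.3, 0.3, -2.0]
grip_width: 19.8
finger_force: 30.0
```

Emit:
{"method": "jog_arm", "body": {
  "targets": [
    {"xyz": [0,0,0.008],"spin": 0},
    {"xyz": [0,0,0],"spin": 0},
    {"xyz": [0,0,0],"spin": 0},
    {"xyz": [0,0,0],"spin": 0},
    {"xyz": [0,0,0],"spin": 0},
    {"xyz": [0,0,0],"spin": 0},
    {"xyz": [0,0,0],"spin": 0},
    {"xyz": [0,0,0],"spin": 0},
    {"xyz": [0,0,0],"spin": 0},
    {"xyz": [0,0,0],"spin": 0}
  ]
}}

```text
time: 30.6
tool_pos: [540.8, -102.1, 156.3]
tcp_rot: [3.141, 0.0, 1.663]
contact_force: [-2.1, 1.5, 5.0]
grip_width: 19.8
finger_force: 30.0
```

Emit:
{"method": "jog_arm", "body": {
  "targets": [
    {"xyz": [0,0,0],"spin": 0},
    {"xyz": [0,0,0],"spin": 0},
    {"xyz": [0,0,0],"spin": 0},
    {"xyz": [0,0,0],"spin": 0},
    {"xyz": [0,0,0],"spin": 0},
    {"xyz": [0,0,0],"spin": 0},
    {"xyz": [0,0,0],"spin": 0},
    {"xyz": [0,0,0],"spin": 0},
    {"xyz": [0,0,0],"spin": 0},
    {"xyz": [0,0,0],"spin": 0}
  ],
  "gripper": 35
}}

```text
time: 31.85
tool_pos: [540.7, -102.1, 155.7]
tcp_rot: [3.142, -0.0, 1.663]
contact_force: [-1.2, 0.0, 0.4]
grip_width: 32.2
finger_force: 0.0
```

```bash
python3 -c "
from h import *
st();look('wrist','y5');look('side','y6')
a=cv2.imread('pics/y5.png');print(masks(a[:240],(0,150,80),(6,255,255),4))"
```

```text
31.85 [ 540.7 -102.1  155.7] [ 3.142 -0.     1.663] [-1.2  0.   0.4] 32.2 0.0 q [-0.33  0.45  1.56  0.    1.13 -0.42]
[([228, 179, 2, 15, 26], [228.6, 185.2])]
```

Emit:
{"method": "jog_arm", "body": {
  "targets": [
    {"xyz": [0,0,0],"spin": 0},
    {"xyz": [0,0,0],"spin": 0},
    {"xyz": [0,0,0],"spin": 0},
    {"xyz": [0,0,0],"spin": 0},
    {"xyz": [0,0,0],"spin": 0},
    {"xyz": [0,0,0],"spin": 0},
    {"xyz": [0,0,0],"spin": 0},
    {"xyz": [0,0,0],"spin": 0},
    {"xyz": [0,0,0],"spin": 0},
    {"xyz": [0,0,0],"spin": 0}
  ],
  "gripper": 0
}}

```text
time: 33.2
tool_pos: [540.7, -102.1, 155.7]
tcp_rot: [3.142, -0.0, 1.663]
contact_force: [-0.5, 0.7, -0.1]
grip_width: 19.5
finger_force: 30.0
```

Emit:
{"method": "jog_arm", "body": {
  "targets": [
    {"xyz": [0,0,-0.1],"spin": 0},
    {"xyz": [0,0,-0.2],"spin": 0},
    {"xyz": [0,0,-0.2],"spin": 0},
    {"xyz": [0,0,-0.1],"spin": 0},
    {"xyz": [0,0.2,0],"spin": 0},
    {"xyz": [0,0.36,0],"spin": 0},
    {"xyz": [0,0.36,0],"spin": 0},
    {"xyz": [0,0.2,0],"spin": 0},
    {"xyz": [0,0,0],"spin": 0},
    {"xyz": [0,0,0],"spin": 0}
  ]
}}

```text
time: 34.45
tool_pos: [629.1, -93.9, 203.2]
tcp_rot: [-3.14, -0.0, 1.663]
contact_force: [0.7, -0.1, -3.2]
grip_width: 19.4
finger_force: 30.0
```

Emit:
{"method": "jog_arm", "body": {
  "targets": [
    {"xyz": [0,0,0.12],"spin": 0},
    {"xyz": [0,0,0.2],"spin": 0},
    {"xyz": [0,0,0.15],"spin": 0},
    {"xyz": [0,0,0.08],"spin": 0},
    {"xyz": [0,0,0.02],"spin": 0},
    {"xyz": [0,0,0.015],"spin": 0},
    {"xyz": [0,0,0.01],"spin": 0},
    {"xyz": [0,0,0],"spin": 0},
    {"xyz": [0,0,0],"spin": 0},
    {"xyz": [0,0,0],"spin": 0}
  ]
}}

```text
time: 35.7
tool_pos: [630.0, -93.9, 156.2]
tcp_rot: [3.141, -0.0, 1.663]
contact_force: [0.4, 0.7, -2.4]
grip_width: 19.7
finger_force: 30.0
```

Emit:
{"method": "jog_arm", "body": {
  "targets": [
    {"xyz": [0,0,0.012],"spin": 0},
    {"xyz": [0,0,0],"spin": 0},
    {"xyz": [0,0,0],"spin": 0},
    {"xyz": [0,0,0],"spin": 0},
    {"xyz": [0,0,0],"spin": 0},
    {"xyz": [0,0,0],"spin": 0},
    {"xyz": [0,0,0],"spin": 0},
    {"xyz": [0,0,0],"spin": 0},
    {"xyz": [0,0,0],"spin": 0},
    {"xyz": [0,0,0],"spin": 0}
  ]
}}

```text
time: 36.95
tool_pos: [630.1, -93.9, 155.7]
tcp_rot: [3.141, 0.0, 1.663]
contact_force: [-1.9, 0.8, 6.1]
grip_width: 20.0
finger_force: 30.0
```

Emit:
{"method": "jog_arm", "body": {
  "targets": [
    {"xyz": [0,0,0],"spin": 0},
    {"xyz": [0,0,0],"spin": 0},
    {"xyz": [0,0,0],"spin": 0},
    {"xyz": [0,0,0],"spin": 0},
    {"xyz": [0,0,0],"spin": 0},
    {"xyz": [0,0,0],"spin": 0},
    {"xyz": [0,0,0],"spin": 0},
    {"xyz": [0,0,0],"spin": 0},
    {"xyz": [0,0,0],"spin": 0},
    {"xyz": [0,0,0],"spin": 0}
  ],
  "gripper": 35
}}

```text
time: 38.2
tool_pos: [629.9, -93.9, 155.1]
tcp_rot: [3.142, -0.0, 1.663]
contact_force: [0.4, 0.1, -0.1]
grip_width: 31.7
finger_force: 0.0
```

```bash
python3 -c "
from h import *
st();look('wrist','y7');look('side','y8')
a=cv2.imread('pics/y7.png');print(masks(a[:240],(0,150,80),(6,255,255),4))
k=[cv2.resize(cv2.imread(f'pics/{n}.png')[130:235,210:270],None,fx=4,fy=4,interpolation=cv2.INTER_CUBIC) for n in('y3','y5','y7')];cv2.imwrite('pics/z6.png',np.hstack(k))"
```

```text
38.2 [629.9 -93.9 155.1] [ 3.142 -0.     1.663] [ 0.4  0.1 -0.1] 31.7 0.0 q [-0.27  0.6   1.29  0.    1.24 -0.36]
[([133, 160, 9, 14, 101], [136.9, 165.2]), ([227, 184, 3, 10, 30], [228.0, 188.5]), ([135, 190, 18, 40, 422], [143.2, 213.4])]
```

View pics/z6.png

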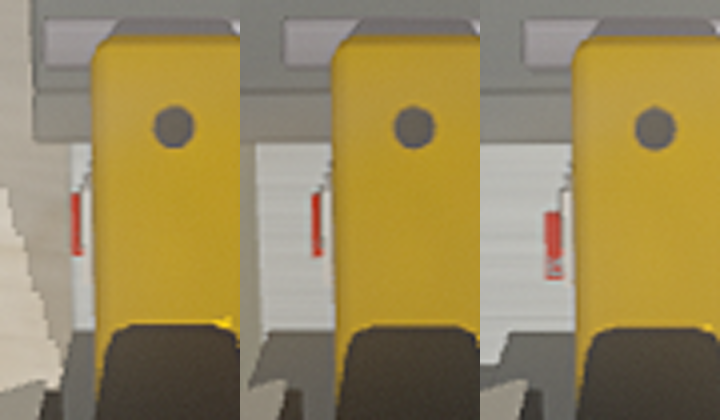

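The pointer (≈(75,225), (317,225), (553,245)) stands the same for yellow and red and clearly higher (larger, nearer the camera) for black: yellow and red short, black full. Re-grip and return the gauge.

Emit:
{"method": "jog_arm", "body": {
  "targets": [
    {"xyz": [0,0,0],"spin": 0},
    {"xyz": [0,0,0],"spin": 0},
    {"xyz": [0,0,0],"spin": 0},
    {"xyz": [0,0,0],"spin": 0},
    {"xyz": [0,0,0],"spin": 0},
    {"xyz": [0,0,0],"spin": 0},
    {"xyz": [0,0,0],"spin": 0},
    {"xyz": [0,0,0],"spin": 0},
    {"xyz": [0,0,0],"spin": 0},
    {"xyz": [0,0,0],"spin": 0}
  ],
  "gripper": 0
}}

```text
time: 39.55
tool_pos: [629.9, -93.9, 155.1]
tcp_rot: [3.142, -0.0, 1.663]
contact_force: [0.4, 1.1, -0.1]
grip_width: 19.8
finger_force: 30.0
```

Emit:
{"method": "jog_arm", "body": {
  "targets": [
    {"xyz": [0,0,-0.1],"spin": 0},
    {"xyz": [0,0,-0.2],"spin": 0},
    {"xyz": [0,0,-0.2],"spin": 0},
    {"xyz": [0,0,-0.2],"spin": 0},
    {"xyz": [0,0,-0.2],"spin": 0},
    {"xyz": [0,0,-0.2],"spin": 0},
    {"xyz": [0,0,0],"spin": 0},
    {"xyz": [0,0,0],"spin": 0},
    {"xyz": [0,0,0],"spin": 0},
    {"xyz": [0,0,0],"spin": 0}
  ]
}}

```text
time: 40.8
tool_pos: [629.8, -93.8, 242.5]
tcp_rot: [-3.141, -0.0, 1.663]
contact_force: [0.6, 0.1, -4.3]
grip_width: 19.8
finger_force: 30.0
```

Emit:
{"method": "jog_arm", "body": {
  "targets": [
    {"xyz": [0.61,-0.117,0],"spin": 0},
    {"xyz": [0.61,-0.117,0],"spin": 0},
    {"xyz": [0.61,-0.117,0],"spin": 0},
    {"xyz": [0.61,-0.117,0],"spin": 0},
    {"xyz": [0.61,-0.117,0],"spin": 0},
    {"xyz": [0.61,-0.117,0],"spin": 0},
    {"xyz": [0.61,-0.117,0],"spin": 0},
    {"xyz": [0.61,-0.117,0],"spin": 0},
    {"xyz": [0.61,-0.117,0],"spin": 0},
    {"xyz": [0.61,-0.117,0],"spin": 0}
  ]
}}

```text
time: 42.05
tool_pos: [491.3, 384.9, 243.0]
tcp_rot: [-3.142, 0.0, 1.663]
contact_force: [0.4, -0.5, -3.6]
grip_width: 20.0
finger_force: 30.0
```

Emit:
{"method": "jog_arm", "body": {
  "targets": [
    {"xyz": [0,0,0],"spin": -1},
    {"xyz": [0,0,0],"spin": -1},
    {"xyz": [0,0,0],"spin": -1},
    {"xyz": [0,0,0],"spin": -1},
    {"xyz": [0,0,0],"spin": -1},
    {"xyz": [0,0,0],"spin": -1},
    {"xyz": [0,0,0],"spin": -1},
    {"xyz": [0,0,0],"spin": -1},
    {"xyz": [0,0,0],"spin": -1},
    {"xyz": [0,0,0],"spin": -1}
  ]
}}

```text
time: 43.3
tool_pos: [491.8, 383.4, 242.9]
tcp_rot: [-3.141, -0.0, 2.666]
contact_force: [0.1, 0.5, -3.1]
grip_width: 20.0
finger_force: 30.0
```

Emit:
{"method": "jog_arm", "body": {
  "targets": [
    {"xyz": [0,0,0],"spin": -1},
    {"xyz": [0,0,0],"spin": -1},
    {"xyz": [0,0,0],"spin": -1},
    {"xyz": [0,0,0],"spin": -0.67},
    {"xyz": [0,0,0],"spin": 0},
    {"xyz": [0,0,0],"spin": 0},
    {"xyz": [0,0,0],"spin": 0},
    {"xyz": [0,0,0],"spin": 0},
    {"xyz": [0,0,0],"spin": 0},
    {"xyz": [0,0,0],"spin": 0}
  ]
}}

```text
time: 44.55
tool_pos: [491.9, 383.4, 243.2]
tcp_rot: [3.142, 0.0, 3.03]
contact_force: [-0.2, -0.4, -3.5]
grip_width: 20.0
finger_force: 30.0
```

```bash
python3 -c "
from h import *
st();look('wrist','m1')"
```

```text
44.55 [491.9 383.4 243.2] [3.142 0.    3.03 ] [-0.2 -0.4 -3.5] 20.0 30.0 q [ 0.54  0.52  1.2   0.    1.42 -0.92]
```

View pics/m1.png

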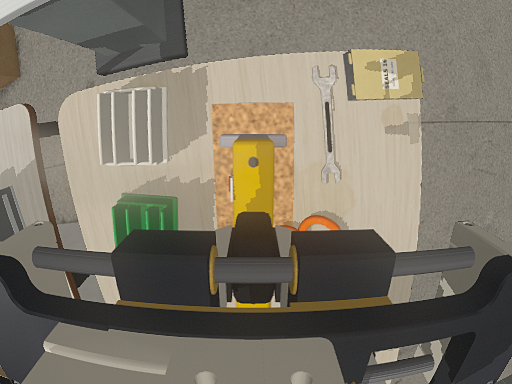

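Gauge hovers parallel over the mat (mat edges x≈212…294, top edge y≈102); both trays still where they were. Set down.

Emit:
{"method": "jog_arm", "body": {
  "targets": [
    {"xyz": [0,0,0.2],"spin": 0},
    {"xyz": [0,0,0.4],"spin": 0},
    {"xyz": [0,0,0.4],"spin": 0},
    {"xyz": [0,0,0.4],"spin": 0},
    {"xyz": [0,0,0.3],"spin": 0},
    {"xyz": [0,0,0.2],"spin": 0},
    {"xyz": [0,0,0.14],"spin": 0},
    {"xyz": [0,0,0.06],"spin": 0},
    {"xyz": [0,0,0.02],"spin": 0},
    {"xyz": [0,0,0],"spin": 0}
  ]
}}

```text
time: 45.85
tool_pos: [492.2, 383.6, 74.1]
tcp_rot: [3.141, 0.001, 3.03]
contact_force: [-0.2, 0.4, -3.7]
grip_width: 19.5
finger_force: 30.0
```

Emit:
{"method": "jog_arm", "body": {
  "targets": [
    {"xyz": [0,0,0.012],"spin": 0},
    {"xyz": [0,0,0.01],"spin": 0},
    {"xyz": [0,0,0],"spin": 0},
    {"xyz": [0,0,0],"spin": 0},
    {"xyz": [0,0,0],"spin": 0},
    {"xyz": [0,0,0],"spin": 0},
    {"xyz": [0,0,0],"spin": 0},
    {"xyz": [0,0,0],"spin": 0},
    {"xyz": [0,0,0],"spin": 0},
    {"xyz": [0,0,0],"spin": 0}
  ]
}}

```text
time: 47.1
tool_pos: [492.0, 383.6, 72.1]
tcp_rot: [3.141, 0.0, 3.03]
contact_force: [-1.2, -1.3, 4.3]
grip_width: 20.0
finger_force: 30.0
```

Emit:
{"method": "jog_arm", "body": {
  "targets": [
    {"xyz": [0,0,0],"spin": 0},
    {"xyz": [0,0,0],"spin": 0},
    {"xyz": [0,0,0],"spin": 0},
    {"xyz": [0,0,0],"spin": 0},
    {"xyz": [0,0,0],"spin": 0},
    {"xyz": [0,0,-0.1],"spin": 0},
    {"xyz": [0,0,-0.2],"spin": 0},
    {"xyz": [0,0,-0.4],"spin": 0},
    {"xyz": [0,0,-0.5],"spin": 0},
    {"xyz": [0,0,-0.5],"spin": 0}
  ],
  "gripper": 60
}}

```text
time: 48.35
tool_pos: [491.9, 383.5, 210.5]
tcp_rot: [3.141, 0.001, 3.03]
contact_force: [0.6, -0.3, -0.0]
grip_width: 54.9
finger_force: 0.0
```

Emit:
{"method": "jog_arm", "body": {
  "targets": [
    {"xyz": [0,0,-0.4],"spin": 0},
    {"xyz": [0,0,-0.3],"spin": 0},
    {"xyz": [0,0,0],"spin": 0},
    {"xyz": [0,0,0],"spin": 0},
    {"xyz": [0,0,0],"spin": 0},
    {"xyz": [0,0,0],"spin": 0},
    {"xyz": [0,0,0],"spin": 0},
    {"xyz": [0,0,0],"spin": 0},
    {"xyz": [0,0,0],"spin": 0},
    {"xyz": [0,0,0],"spin": 0}
  ]
}}

```text
time: 49.6
tool_pos: [491.9, 383.4, 263.8]
tcp_rot: [3.141, 0.0, 3.03]
contact_force: [-0.1, 0.6, 0.5]
grip_width: 55.0
finger_force: 0.0
```

Run:
```python
from meas import *
st();c,im=look('wrist','m2')
h=cv2.cvtColor(im,cv2.COLOR_BGR2HSV)
for nm,lo,hi in(("yel",(20,150,90),(33,255,255)),("grip",(0,0,0),(180,255,50)),("cork",(8,90,120),(18,220,255))):
  for s,ce in masks(im[:232],lo,hi,150):print(nm,s,ce,plane(c,*ce,57,True)[:2].round(1),[plane(c,s[0]+a*s[2],s[1]+b*s[3],2,True)[:2].round().tolist() for a in(0,1) for b in(0,1)])
```

```text
49.6 [491.9 383.4 263.8] [3.141 0.    3.03 ] [-0.1  0.6  0.5] 55.0 0.0 q [ 0.54  0.51  1.16  0.    1.47 -0.92]
yel [244, 127, 19, 45, 648] [252.9, 144.7] [456.2 387.4] [[435.0, 377.0], [499.0, 370.0], [438.0, 404.0], [503.0, 397.0]]
yel [244, 195, 19, 24, 384] [253.0, 207.5] [536.7 378.4] [[534.0, 365.0], [571.0, 361.0], [537.0, 393.0], [574.0, 389.0]]
cork [214, 103, 127, 129, 7775] [258.0, 165.9] [483.3 390.7] [[396.0, 339.0], [587.0, 312.0], [413.0, 520.0], [611.0, 510.0]]
```

Emit:
{"method": "jog_arm", "body": {
  "targets": [
    {"xyz": [-0.074,-0.608,0],"spin": 0},
    {"xyz": [-0.074,-0.608,0],"spin": 0},
    {"xyz": [-0.074,-0.608,0],"spin": 0},
    {"xyz": [-0.074,-0.608,0],"spin": 0},
    {"xyz": [-0.074,-0.608,0],"spin": 0},
    {"xyz": [-0.074,-0.608,0],"spin": 0},
    {"xyz": [-0.074,-0.608,0],"spin": 0},
    {"xyz": [-0.074,-0.608,0],"spin": 0},
    {"xyz": [-0.074,-0.608,0],"spin": 0},
    {"xyz": [-0.074,-0.608,0],"spin": 0}
  ],
  "gripper": 30
}}

```text
time: 50.9
tool_pos: [496.3, -108.1, 264.0]
tcp_rot: [3.142, 0.001, 3.03]
contact_force: [0.1, -0.6, 0.2]
grip_width: 27.8
finger_force: 0.0
```

Emit:
{"method": "jog_arm", "body": {
  "targets": [
    {"xyz": [0,0,0],"spin": 1},
    {"xyz": [0,0,0],"spin": 1},
    {"xyz": [0,0,0],"spin": 1},
    {"xyz": [0,0,0],"spin": 1},
    {"xyz": [0,0,0],"spin": 1},
    {"xyz": [0,0,0],"spin": 1},
    {"xyz": [0,0,0],"spin": 1},
    {"xyz": [0,0,0],"spin": 1},
    {"xyz": [0,0,0],"spin": 1},
    {"xyz": [0,0,0],"spin": 1}
  ]
}}

```text
time: 52.15
tool_pos: [496.5, -106.5, 263.9]
tcp_rot: [3.141, 0.0, 2.026]
contact_force: [0.5, 0.4, -0.1]
grip_width: 27.7
finger_force: 0.0
```

Emit:
{"method": "jog_arm", "body": {
  "targets": [
    {"xyz": [0,0,0],"spin": 1},
    {"xyz": [0,0,0],"spin": 1},
    {"xyz": [0,0,0],"spin": 1},
    {"xyz": [0,0,0],"spin": 0.67},
    {"xyz": [0,0,0],"spin": 0},
    {"xyz": [0,0,0],"spin": 0},
    {"xyz": [0,0,0],"spin": 0},
    {"xyz": [0,0,0],"spin": 0},
    {"xyz": [0,0,0],"spin": 0},
    {"xyz": [0,0,0],"spin": 0}
  ]
}}

```text
time: 53.4
tool_pos: [496.5, -106.5, 263.7]
tcp_rot: [3.142, -0.0, 1.663]
contact_force: [-0.2, -0.0, 0.8]
grip_width: 27.4
finger_force: 0.0
```

Run:
```python
from meas import *
st();c,im=look('wrist','p1')
for nm,lo,hi,z in(("red",(0,150,80),(6,255,255),98),("yel",(20,140,80),(33,255,255),98),("blk",(0,0,0),(180,255,75),110)):
    for s,ce in masks(im[60:235],lo,hi,200):
        if s[4]<2500: print(nm,s,ce,plane(c,ce[0],ce[1]+60,z-5,True)[:2].round(1))
```

```text
53.4 [ 496.5 -106.5  263.7] [ 3.142 -0.     1.663] [-0.2 -0.   0.8] 27.4 0.0 q [-0.36  0.28  1.5   0.    1.35 -0.45]
red [288, 83, 10, 70, 508] [292.3, 117.9] [ 540.3 -100.9]
yel [249, 83, 8, 70, 475] [252.5, 119.4] [ 495.3 -106.9]
blk [486, 9, 26, 166, 1711] [503.4, 126.8] [860.4 -76.2]
blk [362, 87, 15, 69, 536] [369.0, 123.0] [629.4 -95.4]
blk [118, 169, 68, 6, 300] [148.8, 172.1] [ 376.2 -179.4]
blk [303, 169, 86, 6, 380] [347.1, 172.2] [ 613.5 -157.6]
```

Emit:
{"method": "jog_arm", "body": {
  "targets": [
    {"xyz": [0,0,0.3],"spin": 0},
    {"xyz": [0,0,0.4],"spin": 0},
    {"xyz": [0,0,0.4],"spin": 0},
    {"xyz": [0,0,0.4],"spin": 0},
    {"xyz": [0,0,0.3],"spin": 0},
    {"xyz": [0,0,0.25],"spin": 0},
    {"xyz": [0,0,0.2],"spin": 0},
    {"xyz": [0,0,0.17],"spin": 0},
    {"xyz": [0,0,0],"spin": 0},
    {"xyz": [0,0,0],"spin": 0}
  ]
}}

```text
time: 54.7
tool_pos: [496.9, -106.6, 70.6]
tcp_rot: [3.141, 0.0, 1.663]
contact_force: [0.3, -0.2, 0.5]
grip_width: 27.5
finger_force: 0.0
```

Emit:
{"method": "jog_arm", "body": {
  "targets": [
    {"xyz": [0,0,0],"spin": 0},
    {"xyz": [0,0,0],"spin": 0},
    {"xyz": [0,0,0],"spin": 0},
    {"xyz": [0,0,0],"spin": 0},
    {"xyz": [0,0,0],"spin": 0},
    {"xyz": [0,0,0],"spin": 0},
    {"xyz": [0,0,0],"spin": 0},
    {"xyz": [0,0,0],"spin": 0},
    {"xyz": [0,0,0],"spin": 0},
    {"xyz": [0,0,0],"spin": 0}
  ],
  "gripper": 0
}}

```text
time: 55.95
tool_pos: [496.7, -106.6, 70.5]
tcp_rot: [3.141, 0.0, 1.663]
contact_force: [-1.0, 0.5, 6.0]
grip_width: 7.6
finger_force: 30.0
```

Emit:
{"method": "jog_arm", "body": {
  "targets": [
    {"xyz": [0,0,-0.1],"spin": 0},
    {"xyz": [0,0,-0.2],"spin": 0},
    {"xyz": [0,0,-0.3],"spin": 0},
    {"xyz": [0,0,-0.3],"spin": 0},
    {"xyz": [0,0,-0.3],"spin": 0},
    {"xyz": [0,0,-0.3],"spin": 0},
    {"xyz": [0,0,-0.3],"spin": 0},
    {"xyz": [0,0,-0.2],"spin": 0},
    {"xyz": [0,0,0],"spin": 0},
    {"xyz": [0,0,0],"spin": 0}
  ]
}}

```text
time: 57.2
tool_pos: [495.9, -106.3, 229.3]
tcp_rot: [-3.14, -0.001, 1.663]
contact_force: [0.8, 0.2, -0.5]
grip_width: 8.2
finger_force: 30.0
```

Emit:
{"method": "jog_arm", "body": {
  "targets": [
    {"xyz": [0.4,-0.074,0],"spin": 0},
    {"xyz": [0.4,-0.074,0],"spin": 0},
    {"xyz": [0.4,-0.074,0],"spin": 0},
    {"xyz": [0.4,-0.074,0],"spin": 0},
    {"xyz": [0.4,-0.074,0],"spin": 0},
    {"xyz": [0.4,-0.074,0],"spin": 0},
    {"xyz": [0.4,-0.074,0],"spin": 0},
    {"xyz": [0.4,-0.074,0],"spin": 0},
    {"xyz": [0.4,-0.074,0],"spin": 0},
    {"xyz": [0.4,-0.074,0],"spin": 0}
  ]
}}

```text
time: 58.45
tool_pos: [407.2, 207.5, 229.2]
tcp_rot: [-3.14, 0.0, 1.663]
contact_force: [-0.2, 0.8, -1.8]
grip_width: 7.9
finger_force: 30.0
```

Emit:
{"method": "jog_arm", "body": {
  "targets": [
    {"xyz": [0,0,0],"spin": -1},
    {"xyz": [0,0,0],"spin": -1},
    {"xyz": [0,0,0],"spin": -1},
    {"xyz": [0,0,0],"spin": -1},
    {"xyz": [0,0,0],"spin": -1},
    {"xyz": [0,0,0],"spin": -1},
    {"xyz": [0,0,0],"spin": -1},
    {"xyz": [0,0,0],"spin": -1},
    {"xyz": [0,0,0],"spin": -1},
    {"xyz": [0,0,0],"spin": -1}
  ]
}}

```text
time: 59.7
tool_pos: [407.5, 206.5, 229.1]
tcp_rot: [-3.14, -0.002, 2.666]
contact_force: [-0.9, -0.4, -1.6]
grip_width: 7.8
finger_force: 30.0
```

Emit:
{"method": "jog_arm", "body": {
  "targets": [
    {"xyz": [0,0,0],"spin": -1},
    {"xyz": [0,0,0],"spin": -1},
    {"xyz": [0,0,0],"spin": -1},
    {"xyz": [0,0,0],"spin": -0.48},
    {"xyz": [0,0,0],"spin": 0},
    {"xyz": [0,0,0],"spin": 0},
    {"xyz": [0,0,0],"spin": 0},
    {"xyz": [0,0,0],"spin": 0},
    {"xyz": [0,0,0],"spin": 0},
    {"xyz": [0,0,0],"spin": 0}
  ]
}}

```text
time: 60.95
tool_pos: [408.1, 206.7, 230.2]
tcp_rot: [3.141, 0.0, 3.011]
contact_force: [0.9, -0.1, -1.1]
grip_width: 7.7
finger_force: 30.0
```

Run:
```python
from meas import *
st();c,im=look('wrist','t1')
for f in('m2','t1'):
  c=json.load(open(f'pics/{f}.json'));im=cv2.imread(f'pics/{f}.png');h=cv2.cvtColor(im,cv2.COLOR_BGR2HSV)
  m=cv2.inRange(h,(0,0,185),(180,40,255));m[240:]=0;n,l,s,ce=cv2.connectedComponentsWithStats(m)
  for i in range(1,n):
    if 80<s[i][4]<3000:
      q=np.array([plane(c,x,y,53,True)[:2] for y,x in np.argwhere(l==i)]);mm=q.mean(0);v=np.linalg.svd(q-mm,full_matrices=False)[2][0];t=(q-mm)@v
      print(f,s[i].tolist(),mm.round(1),(mm+v*(t.max()+t.min())/2).round(1),np.ptp(t).round(1),np.arctan(v[1]/v[0]).round(3))
```

```text
60.95 [408.1 206.7 230.2] [3.141 0.    3.011] [ 0.9 -0.1 -1.1] 7.7 30.0 q [ 0.3   0.22  1.69  0.    1.23 -1.14]
m2 [0, 0, 47, 25, 569] [166.6  34.2] [169.8  46. ] 119.9 1.308
m2 [299, 55, 15, 45, 274] [378.8 462.8] [378.  462.9] 56.6 -0.097
m2 [282, 57, 14, 46, 228] [378.6 439.4] [379.5 439.4] 57.7 -0.006
m2 [212, 61, 27, 43, 376] [370.8 361.6] [372.9 360.3] 58.6 -0.536
m2 [374, 61, 18, 29, 342] [379.1 567. ] [379. 567.] 38.1 0.019
m2 [330, 70, 11, 41, 189] [400.5 497.8] [396.9 498.1] 51.6 -0.086
m2 [311, 76, 21, 41, 196] [395.3 480.9] [402.8 478.8] 52.2 -0.271
m2 [112, 89, 49, 99, 834] [427.8 235.5] [428.2 235.3] 136.3 -0.435
m2 [81, 93, 11, 64, 97] [395.4 162.7] [394.6 162.7] 89.4 -0.013
m2 [88, 92, 22, 114, 389] [434.6 175.5] [431.8 175.5] 161.2 0.005
m2 [98, 94, 20, 97, 340] [417.7 192.6] [426.1 192.3] 132.9 -0.042
m2 [0, 104, 39, 69, 808] [366.6  30.4] [379.  17.] 115.0 -0.825
m2 [354, 108, 13, 96, 361] [479.2 524.7] [485.4 524.7] 127.6 0.007
m2 [66, 113, 27, 74, 484] [424.8 141.8] [427. 142.] 111.8 0.091
m2 [363, 119, 41, 109, 1471] [514.1 557.6] [514.5 557.6] 159.2 0.104
m2 [0
[... 290 characters left out ...]
3] [527.7 606.6] 113.7 -0.041
m2 [401, 168, 9, 59, 207] [550.6 593.5] [549.6 593.6] 86.1 -0.064
t1 [347, 104, 92, 48, 2540] [368.1 381.8] [368.5 387.5] 128.8 1.501
t1 [434, 104, 23, 63, 634] [380.7 465.8] [380.  465.9] 85.0 -0.148
t1 [488, 117, 11, 26, 221] [376.1 559.1] [376.8 559.1] 37.9 0.05
t1 [166, 127, 44, 103, 2337] [402.9 126.5] [401.1 126.5] 124.3 -0.02
t1 [246, 138, 35, 67, 1529] [395.  224.6] [401.4 225.1] 84.0 0.081
t1 [263, 138, 85, 90, 2818] [432.4 268.3] [427.  266.1] 127.3 0.386
t1 [446, 150, 57, 86, 2260] [468.2 522.3] [477.2 530.6] 173.1 0.742
t1 [490, 151, 14, 23, 95] [419.9 567.5] [420.4 567.1] 37.4 -0.684
t1 [433, 192, 13, 31, 187] [478.7 456.9] [478.7 456.9] 43.3 -0.052
```

View pics/t1.png

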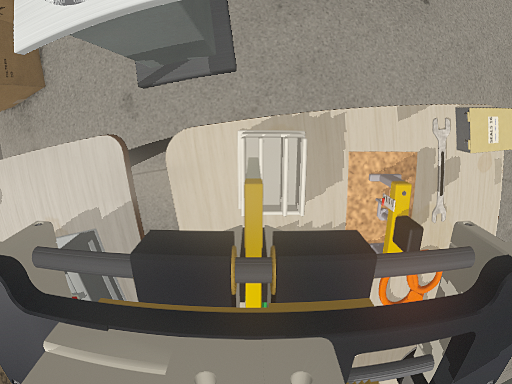

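View t1: white tray walls around x 242–304, y 132–214; held plate at x≈254 over the left slot; gauge on mat. Refine numerically with a brightness profile across the tray.

```bash
cat > prof.py <<'E'
from meas import *
def prof(f,cen,ang,chan,along=(-40,-10),across=60,z=53):
    c=json.load(open(f'pics/{f}.json'));im=cv2.imread(f'pics/{f}.png').astype(np.float32);u=np.array([np.cos(ang),np.sin(ang)]);n=np.array([-u[1],u[0]])
    S=np.arange(-across,across+.1,1.);T=np.arange(*along,2.)
    P=np.array([[proj(c,[*(np.array(cen)+s*n+t*u),z],True) for t in T] for s in S]).astype(np.float32)
    v=cv2.remap(im,P[...,0],P[...,1],cv2.INTER_LINEAR); g=chan(v); return S,g.mean(1),g
if __name__=="__main__":
    for a in(-.10,-.131,-.16):
        for al in((-42,-22),(-20,0)):
            S,g,_=prof('t1',(411.8,229.5),a,lambda v:v.min(-1),al)
            pk=[(S[i],int(g[i])) for i in range(2,len(S)-2) if g[i]==g[i-2:i+3].max() and g[i]>g[max(0,i-6):i+7].min()+15]
            print(a,al,pk)
E
python3 prof.py
```

```text
-0.1 (-42, -22) [(np.float64(-38.0), 211), (np.float64(-35.0), 213), (np.float64(-29.0), 175), (np.float64(-14.0), 218), (np.float64(7.0), 178), (np.float64(15.0), 216), (np.float64(27.0), 178), (np.float64(36.0), 214)]
-0.1 (-20, 0) [(np.float64(-39.0), 212), (np.float64(-35.0), 212), (np.float64(-14.0), 203), (np.float64(7.0), 180), (np.float64(14.0), 217), (np.float64(25.0), 178), (np.float64(36.0), 217)]
-0.131 (-42, -22) [(np.float64(-40.0), 213), (np.float64(-36.0), 213), (np.float64(-30.0), 176), (np.float64(-15.0), 219), (np.float64(6.0), 178), (np.float64(14.0), 216), (np.float64(25.0), 178), (np.float64(35.0), 216)]
-0.131 (-20, 0) [(np.float64(-39.0), 212), (np.float64(-36.0), 213), (np.float64(-14.0), 206), (np.float64(-10.0), 176), (np.float64(7.0), 179), (np.float64(14.0), 219), (np.float64(25.0), 180), (np.float64(35.0), 219)]
-0.16 (-42, -22) [(np.float64(-41.0), 213), (np.float64(-37.0), 212), (np.float64(-31.0), 176), (np.float64(-16.0), 218), (np.float64(5.0), 177), (np.float64(13.0), 216), (np.float64(24.0), 178), (np.float64(34.0), 217)]
-0.16 (-20, 0) [(np.float64(-39.0), 210), (np.float64(-36.0), 214), (np.float64(-31.0), 151), (np.float64(-14.0), 202), (np.float64(2.0), 176), (np.float64(6.0), 179), (np.float64(14.0), 218), (np.float64(25.0), 180), (np.float64(35.0), 219)]
```

Emit:
{"method": "jog_arm", "body": {
  "targets": [
    {"xyz": [0,-0.024,0.2],"spin": 0},
    {"xyz": [0,0,0.35],"spin": 0},
    {"xyz": [0,0,0.35],"spin": 0},
    {"xyz": [0,0,0.3],"spin": 0},
    {"xyz": [0,0,0.15],"spin": 0},
    {"xyz": [0,0,0.1],"spin": 0},
    {"xyz": [0,0,0],"spin": 0},
    {"xyz": [0,0,0],"spin": 0},
    {"xyz": [0,0,0],"spin": 0},
    {"xyz": [0,0,0],"spin": 0}
  ]
}}

```text
time: 62.25
tool_pos: [408.1, 204.9, 114.5]
tcp_rot: [3.141, 0.001, 3.011]
contact_force: [-0.8, 0.4, -2.1]
grip_width: 7.6
finger_force: 30.0
```

Emit:
{"method": "jog_arm", "body": {
  "targets": [
    {"xyz": [0,0,0.1],"spin": 0},
    {"xyz": [0,0,0.1],"spin": 0},
    {"xyz": [0,0,0.1],"spin": 0},
    {"xyz": [0,0,0.1],"spin": 0},
    {"xyz": [0,0,0.1],"spin": 0},
    {"xyz": [0,0,0.05],"spin": 0},
    {"xyz": [0,0,0.02],"spin": 0},
    {"xyz": [0,0,0],"spin": 0},
    {"xyz": [0,0,0],"spin": 0},
    {"xyz": [0,0,0],"spin": 0}
  ]
}}

```text
time: 63.5
tool_pos: [408.0, 204.9, 68.8]
tcp_rot: [3.141, 0.001, 3.011]
contact_force: [-0.0, 0.3, -0.5]
grip_width: 8.1
finger_force: 30.0
```

Emit:
{"method": "jog_arm", "body": {
  "targets": [
    {"xyz": [0,0,0.012],"spin": 0},
    {"xyz": [0,0,0.012],"spin": 0},
    {"xyz": [0,0,0.006],"spin": 0},
    {"xyz": [0,0,0],"spin": 0},
    {"xyz": [0,0,0],"spin": 0},
    {"xyz": [0,0,0],"spin": 0},
    {"xyz": [0,0,0],"spin": 0},
    {"xyz": [0,0,0],"spin": 0},
    {"xyz": [0,0,0],"spin": 0},
    {"xyz": [0,0,0],"spin": 0}
  ]
}}

```text
time: 64.75
tool_pos: [407.9, 204.8, 66.5]
tcp_rot: [3.141, 0.0, 3.011]
contact_force: [-2.2, -1.2, 5.6]
grip_width: 7.5
finger_force: 30.0
```

Emit:
{"method": "jog_arm", "body": {
  "targets": [
    {"xyz": [0,0,0],"spin": 0},
    {"xyz": [0,0,0],"spin": 0},
    {"xyz": [0,0,0],"spin": 0},
    {"xyz": [0,0,0],"spin": 0},
    {"xyz": [0,0,-0.1],"spin": 0},
    {"xyz": [0,0,-0.3],"spin": 0},
    {"xyz": [0,0,-0.5],"spin": 0},
    {"xyz": [0,0,-0.5],"spin": 0},
    {"xyz": [0,0,-0.5],"spin": 0},
    {"xyz": [0,0,-0.4],"spin": 0}
  ],
  "gripper": 30
}}

```text
time: 66.0
tool_pos: [407.9, 204.8, 252.5]
tcp_rot: [3.141, 0.002, 3.011]
contact_force: [0.7, -0.6, -1.0]
grip_width: 27.5
finger_force: 0.0
```

Emit:
{"method": "jog_arm", "body": {
  "targets": [
    {"xyz": [-0.214,-0.359,0],"spin": 0},
    {"xyz": [-0.214,-0.359,0],"spin": 0},
    {"xyz": [-0.214,-0.359,0],"spin": 0},
    {"xyz": [-0.214,-0.359,0],"spin": 0},
    {"xyz": [-0.214,-0.359,0],"spin": 0},
    {"xyz": [-0.214,-0.359,0],"spin": 0},
    {"xyz": [-0.214,-0.359,0],"spin": 0},
    {"xyz": [-0.214,-0.359,0],"spin": 0},
    {"xyz": [-0.214,-0.359,0],"spin": 0},
    {"xyz": [-0.214,-0.359,0],"spin": 0}
  ]
}}

```text
time: 67.25
tool_pos: [540.4, -103.3, 250.7]
tcp_rot: [3.141, 0.0, 3.011]
contact_force: [0.0, 0.3, -0.2]
grip_width: 27.8
finger_force: 0.0
```

Emit:
{"method": "jog_arm", "body": {
  "targets": [
    {"xyz": [0,0,0],"spin": 1},
    {"xyz": [0,0,0],"spin": 1},
    {"xyz": [0,0,0],"spin": 1},
    {"xyz": [0,0,0],"spin": 1},
    {"xyz": [0,0,0],"spin": 1},
    {"xyz": [0,0,0],"spin": 1},
    {"xyz": [0,0,0],"spin": 1},
    {"xyz": [0,0,0],"spin": 1},
    {"xyz": [0,0,0],"spin": 1},
    {"xyz": [0,0,0],"spin": 1}
  ]
}}

```text
time: 68.5
tool_pos: [540.0, -102.2, 250.7]
tcp_rot: [3.141, 0.0, 2.008]
contact_force: [0.7, 0.1, 1.0]
grip_width: 27.5
finger_force: 0.0
```

Emit:
{"method": "jog_arm", "body": {
  "targets": [
    {"xyz": [0,0,0],"spin": 1},
    {"xyz": [0,0,0],"spin": 1},
    {"xyz": [0,0,0],"spin": 1},
    {"xyz": [0,0,0],"spin": 0.48},
    {"xyz": [0,0,0],"spin": 0},
    {"xyz": [0,0,0],"spin": 0},
    {"xyz": [0,0,0],"spin": 0},
    {"xyz": [0,0,0],"spin": 0},
    {"xyz": [0,0,0],"spin": 0},
    {"xyz": [0,0,0],"spin": 0}
  ]
}}

```text
time: 69.75
tool_pos: [540.1, -102.3, 250.1]
tcp_rot: [3.142, -0.0, 1.663]
contact_force: [0.4, 0.5, -0.8]
grip_width: 27.5
finger_force: 0.0
```

Run:
```python
from meas import *
st();c,im=look('wrist','p2')
for nm,lo,hi,z in(("red",(0,150,80),(6,255,255),98),("blk",(0,0,0),(180,255,75),110)):
    for s,ce in masks(im[60:235],lo,hi,200):
        if s[4]<2500: print(nm,s,ce,plane(c,ce[0],ce[1]+60,z-5,True)[:2].round(1))
```

```text
69.75 [ 540.1 -102.3  250.1] [ 3.142 -0.     1.663] [ 0.4  0.5 -0.8] 27.5 0.0 q [-0.33  0.37  1.42  0.    1.36 -0.42]
red [250, 85, 8, 73, 500] [253.4, 122.5] [ 540. -103.]
blk [204, 0, 36, 12, 227] [219.4, 4.3] [494.4  19.3]
blk [331, 87, 13, 73, 392] [335.9, 128.7] [629.3 -98.7]
blk [118, 169, 86, 6, 352] [158.1, 172.4] [ 436.2 -168. ]
blk [303, 169, 86, 6, 370] [347.9, 172.2] [ 652.8 -148.1]
```

Emit:
{"method": "jog_arm", "body": {
  "targets": [
    {"xyz": [0,0,0.3],"spin": 0},
    {"xyz": [0,0,0.4],"spin": 0},
    {"xyz": [0,0,0.4],"spin": 0},
    {"xyz": [0,0,0.35],"spin": 0},
    {"xyz": [0,0,0.25],"spin": 0},
    {"xyz": [0,0,0.2],"spin": 0},
    {"xyz": [0,0,0.2],"spin": 0},
    {"xyz": [0,0,0.15],"spin": 0},
    {"xyz": [0,0,0],"spin": 0},
    {"xyz": [0,0,0],"spin": 0}
  ]
}}

```text
time: 71.05
tool_pos: [540.6, -102.4, 70.6]
tcp_rot: [3.141, 0.0, 1.663]
contact_force: [-0.3, 0.3, 0.1]
grip_width: 27.6
finger_force: 0.0
```

Emit:
{"method": "jog_arm", "body": {
  "targets": [
    {"xyz": [0,0,0],"spin": 0},
    {"xyz": [0,0,0],"spin": 0},
    {"xyz": [0,0,0],"spin": 0},
    {"xyz": [0,0,0],"spin": 0},
    {"xyz": [0,0,0],"spin": 0},
    {"xyz": [0,0,0],"spin": 0},
    {"xyz": [0,0,0],"spin": 0},
    {"xyz": [0,0,0],"spin": 0},
    {"xyz": [0,0,0],"spin": 0},
    {"xyz": [0,0,0],"spin": 0}
  ],
  "gripper": 0
}}

```text
time: 72.3
tool_pos: [540.4, -102.3, 70.5]
tcp_rot: [3.141, 0.0, 1.663]
contact_force: [-1.4, 0.1, 5.7]
grip_width: 7.8
finger_force: 30.0
```

Emit:
{"method": "jog_arm", "body": {
  "targets": [
    {"xyz": [0,0,-0.1],"spin": 0},
    {"xyz": [0,0,-0.2],"spin": 0},
    {"xyz": [0,0,-0.3],"spin": 0},
    {"xyz": [0,0,-0.3],"spin": 0},
    {"xyz": [0,0,-0.3],"spin": 0},
    {"xyz": [0,0,-0.3],"spin": 0},
    {"xyz": [0,0,-0.3],"spin": 0},
    {"xyz": [0,0,-0.2],"spin": 0},
    {"xyz": [0,0,0],"spin": 0},
    {"xyz": [0,0,0],"spin": 0}
  ]
}}

```text
time: 73.55
tool_pos: [539.6, -102.2, 229.7]
tcp_rot: [-3.141, -0.0, 1.663]
contact_force: [-0.1, 0.6, -2.2]
grip_width: 7.8
finger_force: 30.0
```

Emit:
{"method": "jog_arm", "body": {
  "targets": [
    {"xyz": [0.458,-0.114,0],"spin": 0},
    {"xyz": [0.458,-0.114,0],"spin": 0},
    {"xyz": [0.458,-0.114,0],"spin": 0},
    {"xyz": [0.458,-0.114,0],"spin": 0},
    {"xyz": [0.458,-0.114,0],"spin": 0},
    {"xyz": [0.458,-0.114,0],"spin": 0},
    {"xyz": [0.458,-0.114,0],"spin": 0},
    {"xyz": [0.458,-0.114,0],"spin": 0},
    {"xyz": [0.458,-0.114,0],"spin": 0},
    {"xyz": [0.458,-0.114,0],"spin": 0}
  ]
}}

```text
time: 74.8
tool_pos: [414.6, 255.1, 229.3]
tcp_rot: [-3.14, 0.001, 1.663]
contact_force: [0.5, -0.1, -1.1]
grip_width: 8.0
finger_force: 30.0
```

Emit:
{"method": "jog_arm", "body": {
  "targets": [
    {"xyz": [0,0,0],"spin": -1},
    {"xyz": [0,0,0],"spin": -1},
    {"xyz": [0,0,0],"spin": -1},
    {"xyz": [0,0,0],"spin": -1},
    {"xyz": [0,0,0],"spin": -1},
    {"xyz": [0,0,0],"spin": -1},
    {"xyz": [0,0,0],"spin": -1},
    {"xyz": [0,0,0],"spin": -1},
    {"xyz": [0,0,0],"spin": -1},
    {"xyz": [0,0,0],"spin": -1}
  ]
}}

```text
time: 76.05
tool_pos: [415.1, 253.9, 229.2]
tcp_rot: [-3.14, -0.001, 2.666]
contact_force: [0.1, 0.8, -1.4]
grip_width: 7.8
finger_force: 30.0
```

Emit:
{"method": "jog_arm", "body": {
  "targets": [
    {"xyz": [0,0,0],"spin": -1},
    {"xyz": [0,0,0],"spin": -1},
    {"xyz": [0,0,0],"spin": -1},
    {"xyz": [0,0,0],"spin": -0.48},
    {"xyz": [0,0,0],"spin": 0},
    {"xyz": [0,0,0],"spin": 0},
    {"xyz": [0,0,0],"spin": 0},
    {"xyz": [0,0,0],"spin": 0},
    {"xyz": [0,0,0],"spin": 0},
    {"xyz": [0,0,0],"spin": 0}
  ]
}}

```text
time: 77.3
tool_pos: [415.7, 254.2, 230.2]
tcp_rot: [3.141, 0.0, 3.011]
contact_force: [-0.7, 0.3, -1.3]
grip_width: 7.3
finger_force: 30.0
```

Run:
```python
from prof import *
st();look('wrist','t2')
for a in(-.10,-.131,-.16):
  for al in((-42,-22),(-20,0)):
    S,g,_=prof('t2',(411.8,229.5),a,lambda v:v.min(-1),al)
    print(a,al,[(int(S[i]),int(g[i])) for i in range(2,len(S)-2) if g[i]==g[i-2:i+3].max() and g[i]>g[max(0,i-6):i+7].min()+15])
im=cv2.imread('pics/t2.png');c=json.load(open('pics/t2.json'))
for s,ce in masks(im[:235],(20,140,80),(33,255,255),60):print('yel',s,ce,plane(c,*ce,89,True)[:2].round(1))
```

```text
77.3 [415.7 254.2 230.2] [3.141 0.    3.011] [-0.7  0.3 -1.3] 7.3 30.0 q [ 0.39  0.27  1.62  0.    1.25 -1.05]
-0.1 (-42, -22) [(-39, 176), (-23, 134), (-13, 178), (-5, 177), (11, 176), (16, 175), (21, 176), (31, 176), (36, 213), (41, 178)]
-0.1 (-20, 0) [(-38, 176), (-24, 139), (-13, 175), (-5, 175), (7, 175), (11, 176), (16, 176), (36, 214), (40, 176)]
-0.131 (-42, -22) [(-38, 178), (-24, 134), (-14, 178), (-6, 176), (10, 176), (16, 176), (20, 176), (30, 174), (35, 214), (40, 178)]
-0.131 (-20, 0) [(-43, 171), (-38, 176), (-24, 139), (-14, 175), (-6, 176), (11, 175), (15, 175), (35, 215), (40, 179)]
-0.16 (-42, -22) [(-39, 181), (-25, 134), (-15, 178), (-6, 176), (9, 175), (15, 175), (19, 175), (34, 213), (39, 177)]
-0.16 (-20, 0) [(-43, 171), (-38, 176), (-25, 139), (-14, 175), (-6, 176), (10, 175), (15, 177), (35, 216), (40, 177)]
yel [200, 144, 11, 77, 567] [204.6, 182.3] [405.4 204.5]
yel [353, 180, 25, 52, 788] [365.0, 200.7] [448.6 374.8]
```

Emit:
{"method": "jog_arm", "body": {
  "targets": [
    {"xyz": [0,0,0.2],"spin": 0},
    {"xyz": [0,0,0.35],"spin": 0},
    {"xyz": [0,0,0.35],"spin": 0},
    {"xyz": [0,0,0.3],"spin": 0},
    {"xyz": [0,0,0.15],"spin": 0},
    {"xyz": [0,0,0.1],"spin": 0},
    {"xyz": [0,0,0],"spin": 0},
    {"xyz": [0,0,0],"spin": 0},
    {"xyz": [0,0,0],"spin": 0},
    {"xyz": [0,0,0],"spin": 0}
  ]
}}

```text
time: 78.6
tool_pos: [415.9, 254.3, 114.5]
tcp_rot: [3.141, 0.001, 3.011]
contact_force: [0.5, 0.1, -1.3]
grip_width: 8.0
finger_force: 30.0
```

Emit:
{"method": "jog_arm", "body": {
  "targets": [
    {"xyz": [0,0,0.1],"spin": 0},
    {"xyz": [0,0,0.1],"spin": 0},
    {"xyz": [0,0,0.1],"spin": 0},
    {"xyz": [0,0,0.1],"spin": 0},
    {"xyz": [0,0,0.1],"spin": 0},
    {"xyz": [0,0,0.05],"spin": 0},
    {"xyz": [0,0,0.02],"spin": 0},
    {"xyz": [0,0,0],"spin": 0},
    {"xyz": [0,0,0],"spin": 0},
    {"xyz": [0,0,0],"spin": 0}
  ]
}}

```text
time: 79.85
tool_pos: [415.8, 254.2, 68.8]
tcp_rot: [3.141, 0.0, 3.011]
contact_force: [0.3, 0.2, -1.1]
grip_width: 7.9
finger_force: 30.0
```

Emit:
{"method": "jog_arm", "body": {
  "targets": [
    {"xyz": [0,0,0.012],"spin": 0},
    {"xyz": [0,0,0.012],"spin": 0},
    {"xyz": [0,0,0.006],"spin": 0},
    {"xyz": [0,0,0],"spin": 0},
    {"xyz": [0,0,0],"spin": 0},
    {"xyz": [0,0,0],"spin": 0},
    {"xyz": [0,0,0],"spin": 0},
    {"xyz": [0,0,0],"spin": 0},
    {"xyz": [0,0,0],"spin": 0},
    {"xyz": [0,0,0],"spin": 0}
  ]
}}

```text
time: 81.1
tool_pos: [415.7, 254.2, 66.5]
tcp_rot: [3.141, 0.0, 3.011]
contact_force: [-2.7, -0.3, 5.0]
grip_width: 7.9
finger_force: 30.0
```

Emit:
{"method": "jog_arm", "body": {
  "targets": [
    {"xyz": [0,0,0],"spin": 0},
    {"xyz": [0,0,0],"spin": 0},
    {"xyz": [0,0,0],"spin": 0},
    {"xyz": [0,0,0],"spin": 0},
    {"xyz": [0,0,-0.1],"spin": 0},
    {"xyz": [0,0,-0.3],"spin": 0},
    {"xyz": [0,0,-0.5],"spin": 0},
    {"xyz": [0,0,-0.5],"spin": 0},
    {"xyz": [0,0,-0.5],"spin": 0},
    {"xyz": [0,0,-0.4],"spin": 0}
  ],
  "gripper": 30
}}

```text
time: 82.35
tool_pos: [415.7, 254.2, 252.6]
tcp_rot: [3.14, 0.002, 3.011]
contact_force: [0.2, -0.2, -0.5]
grip_width: 27.5
finger_force: 0.0
```

Emit:
{"method": "jog_arm", "body": {
  "targets": [
    {"xyz": [-0.322,-0.397,0],"spin": 0},
    {"xyz": [-0.322,-0.397,0],"spin": 0},
    {"xyz": [-0.322,-0.397,0],"spin": 0},
    {"xyz": [-0.322,-0.397,0],"spin": 0},
    {"xyz": [-0.322,-0.397,0],"spin": 0},
    {"xyz": [-0.322,-0.397,0],"spin": 0},
    {"xyz": [-0.322,-0.397,0],"spin": 0},
    {"xyz": [-0.322,-0.397,0],"spin": 0},
    {"xyz": [-0.322,-0.397,0],"spin": 0},
    {"xyz": [-0.322,-0.397,0],"spin": 0}
  ]
}}

```text
time: 83.6
tool_pos: [630.1, -95.5, 250.7]
tcp_rot: [3.141, 0.0, 3.011]
contact_force: [-0.3, 1.0, -1.0]
grip_width: 27.7
finger_force: 0.0
```

Emit:
{"method": "jog_arm", "body": {
  "targets": [
    {"xyz": [0,0,0],"spin": 1},
    {"xyz": [0,0,0],"spin": 1},
    {"xyz": [0,0,0],"spin": 1},
    {"xyz": [0,0,0],"spin": 1},
    {"xyz": [0,0,0],"spin": 1},
    {"xyz": [0,0,0],"spin": 1},
    {"xyz": [0,0,0],"spin": 1},
    {"xyz": [0,0,0],"spin": 1},
    {"xyz": [0,0,0],"spin": 1},
    {"xyz": [0,0,0],"spin": 1}
  ]
}}

```text
time: 84.85
tool_pos: [629.5, -94.3, 250.7]
tcp_rot: [3.141, 0.0, 2.008]
contact_force: [-0.1, -0.0, -0.3]
grip_width: 27.6
finger_force: 0.0
```

Emit:
{"method": "jog_arm", "body": {
  "targets": [
    {"xyz": [0,0,0],"spin": 1},
    {"xyz": [0,0,0],"spin": 1},
    {"xyz": [0,0,0],"spin": 1},
    {"xyz": [0,0,0],"spin": 0.48},
    {"xyz": [0,0,0],"spin": 0},
    {"xyz": [0,0,0],"spin": 0},
    {"xyz": [0,0,0],"spin": 0},
    {"xyz": [0,0,0],"spin": 0},
    {"xyz": [0,0,0],"spin": 0},
    {"xyz": [0,0,0],"spin": 0}
  ]
}}

```text
time: 86.1
tool_pos: [629.6, -94.3, 250.2]
tcp_rot: [3.142, -0.0, 1.663]
contact_force: [-0.4, -0.0, -0.1]
grip_width: 28.0
finger_force: 0.0
```

Run:
```python
from meas import *
st();c,im=look('wrist','p3')
for s,ce in masks(im[60:235],(0,0,0),(180,255,75),150):
    if s[4]<2500: print(s,ce,plane(c,ce[0],ce[1]+60,105,True)[:2].round(1))
```

```text
86.1 [629.6 -94.3 250.2] [ 3.142 -0.     1.663] [-0.4 -0.  -0.1] 28.0 0.0 q [-0.27  0.54  1.14  0.    1.46 -0.36]
[171, 0, 36, 15, 250] [189.8, 5.2] [553.4  25.1]
[309, 169, 80, 6, 359] [353.2, 172.0] [ 748.8 -139.4]
[119, 170, 85, 5, 348] [158.8, 172.4] [ 526.5 -159.9]
```

Emit:
{"method": "jog_arm", "body": {
  "targets": [
    {"xyz": [0,0,0.3],"spin": 0},
    {"xyz": [0,0,0.4],"spin": 0},
    {"xyz": [0,0,0.4],"spin": 0},
    {"xyz": [0,0,0.3],"spin": 0},
    {"xyz": [0,0,0.25],"spin": 0},
    {"xyz": [0,0,0.2],"spin": 0},
    {"xyz": [0,0,0.15],"spin": 0},
    {"xyz": [0,0,0.1],"spin": 0},
    {"xyz": [0,0,0],"spin": 0},
    {"xyz": [0,0,0],"spin": 0}
  ]
}}

```text
time: 87.4
tool_pos: [630.1, -94.4, 82.8]
tcp_rot: [3.14, 0.0, 1.663]
contact_force: [0.1, -0.1, -0.6]
grip_width: 27.4
finger_force: 0.0
```

Emit:
{"method": "jog_arm", "body": {
  "targets": [
    {"xyz": [0,0,0],"spin": 0},
    {"xyz": [0,0,0],"spin": 0},
    {"xyz": [0,0,0],"spin": 0},
    {"xyz": [0,0,0],"spin": 0},
    {"xyz": [0,0,0],"spin": 0},
    {"xyz": [0,0,0],"spin": 0},
    {"xyz": [0,0,0],"spin": 0},
    {"xyz": [0,0,0],"spin": 0},
    {"xyz": [0,0,0],"spin": 0},
    {"xyz": [0,0,0],"spin": 0}
  ],
  "gripper": 0
}}

```text
time: 88.65
tool_pos: [629.8, -94.3, 82.4]
tcp_rot: [3.141, 0.0, 1.663]
contact_force: [-1.3, 0.2, 4.7]
grip_width: 8.2
finger_force: 30.0
```

Emit:
{"method": "jog_arm", "body": {
  "targets": [
    {"xyz": [0,0,-0.1],"spin": 0},
    {"xyz": [0,0,-0.2],"spin": 0},
    {"xyz": [0,0,-0.3],"spin": 0},
    {"xyz": [0,0,-0.3],"spin": 0},
    {"xyz": [0,0,-0.3],"spin": 0},
    {"xyz": [0,0,-0.3],"spin": 0},
    {"xyz": [0,0,-0.3],"spin": 0},
    {"xyz": [0,0,-0.2],"spin": 0},
    {"xyz": [0,0,0],"spin": 0},
    {"xyz": [0,0,0],"spin": 0}
  ]
}}

```text
time: 89.9
tool_pos: [629.1, -94.2, 241.1]
tcp_rot: [-3.14, -0.001, 1.663]
contact_force: [0.1, -0.1, -1.5]
grip_width: 7.9
finger_force: 30.0
```

Emit:
{"method": "jog_arm", "body": {
  "targets": [
    {"xyz": [0.368,-0.056,0],"spin": 0},
    {"xyz": [0.368,-0.056,0],"spin": 0},
    {"xyz": [0.368,-0.056,0],"spin": 0},
    {"xyz": [0.368,-0.056,0],"spin": 0},
    {"xyz": [0.368,-0.056,0],"spin": 0},
    {"xyz": [0.368,-0.056,0],"spin": 0},
    {"xyz": [0.368,-0.056,0],"spin": 0},
    {"xyz": [0.368,-0.056,0],"spin": 0},
    {"xyz": [0.368,-0.056,0],"spin": 0},
    {"xyz": [0.368,-0.056,0],"spin": 0}
  ]
}}

```text
time: 91.15
tool_pos: [557.1, 195.5, 240.8]
tcp_rot: [-3.139, 0.0, 1.663]
contact_force: [0.1, -0.1, -0.8]
grip_width: 8.0
finger_force: 30.0
```

Emit:
{"method": "jog_arm", "body": {
  "targets": [
    {"xyz": [0,0,0],"spin": -1},
    {"xyz": [0,0,0],"spin": -1},
    {"xyz": [0,0,0],"spin": -1},
    {"xyz": [0,0,0],"spin": -1},
    {"xyz": [0,0,0],"spin": -1},
    {"xyz": [0,0,0],"spin": -1},
    {"xyz": [0,0,0],"spin": -1},
    {"xyz": [0,0,0],"spin": -1},
    {"xyz": [0,0,0],"spin": -1},
    {"xyz": [0,0,0],"spin": -1}
  ]
}}

```text
time: 92.4
tool_pos: [557.4, 194.6, 240.8]
tcp_rot: [-3.14, -0.002, 2.666]
contact_force: [-0.9, 0.4, -1.3]
grip_width: 7.8
finger_force: 30.0
```

Emit:
{"method": "jog_arm", "body": {
  "targets": [
    {"xyz": [0,0,0],"spin": -1},
    {"xyz": [0,0,0],"spin": -1},
    {"xyz": [0,0,0],"spin": -1},
    {"xyz": [0,0,0],"spin": -0.02},
    {"xyz": [0,0,0],"spin": 0},
    {"xyz": [0,0,0],"spin": 0},
    {"xyz": [0,0,0],"spin": 0},
    {"xyz": [0,0,0],"spin": 0},
    {"xyz": [0,0,0],"spin": 0},
    {"xyz": [0,0,0],"spin": 0}
  ]
}}

```text
time: 93.65
tool_pos: [558.0, 194.7, 242.2]
tcp_rot: [3.141, 0.0, 2.965]
contact_force: [-0.3, -0.0, -0.9]
grip_width: 8.3
finger_force: 30.0
```

Run:
```python
from prof import *
st();look('wrist','t3')
for a in(-.15,-.177,-.2):
  for al in((-42,-22),(-20,0)):
    S,g,_=prof('t3',(562.6,219.5),a,lambda v:v[...,1],al)
    print(a,al,[(int(S[i]),int(g[i])) for i in range(2,len(S)-2) if g[i]==g[i-2:i+3].max() and g[i]>g[max(0,i-6):i+7].min()+12])
c=json.load(open('pics/t3.json'));im=cv2.imread('pics/t3.png');h=cv2.cvtColor(im,cv2.COLOR_BGR2HSV);m=cv2.inRange(h,(45,60,50),(85,255,255));m[235:]=0
p=np.argwhere(m)[:,::-1];print('green bbox',p.min(0),p.max(0))
```

```text
93.65 [558.  194.7 242.2] [3.141 0.    2.965] [-0.3 -0.  -0.9] 8.3 30.0 q [ 0.21  0.45  1.31  0.    1.38 -1.19]
-0.15 (-42, -22) [(-43, 193), (-36, 174), (-30, 146), (-15, 173), (2, 138), (7, 140), (14, 171), (22, 138), (25, 139), (35, 172)]
-0.15 (-20, 0) [(-44, 190), (-36, 173), (-31, 148), (-15, 170), (6, 139), (14, 169), (25, 139), (35, 173), (40, 155)]
-0.177 (-42, -22) [(-44, 194), (-37, 173), (-31, 146), (-16, 172), (6, 140), (14, 172), (21, 138), (24, 139), (35, 170)]
-0.177 (-20, 0) [(-44, 190), (-37, 175), (-31, 149), (-15, 169), (5, 137), (13, 171), (25, 139), (34, 172), (39, 155)]
-0.2 (-42, -22) [(-45, 193), (-37, 173), (-31, 144), (-16, 173), (5, 140), (13, 173), (20, 137), (24, 139), (34, 171), (39, 156)]
-0.2 (-20, 0) [(-45, 190), (-37, 174), (-31, 148), (-16, 171), (5, 137), (13, 171), (24, 138), (34, 173), (39, 156)]
green bbox [239 131] [305 213]
```

Emit:
{"method": "jog_arm", "body": {
  "targets": [
    {"xyz": [0,-0.013,0.2],"spin": 0},
    {"xyz": [0,0,0.35],"spin": 0},
    {"xyz": [0,0,0.35],"spin": 0},
    {"xyz": [0,0,0.3],"spin": 0},
    {"xyz": [0,0,0.15],"spin": 0},
    {"xyz": [0,0,0.1],"spin": 0},
    {"xyz": [0,0,0],"spin": 0},
    {"xyz": [0,0,0],"spin": 0},
    {"xyz": [0,0,0],"spin": 0},
    {"xyz": [0,0,0],"spin": 0}
  ]
}}

```text
time: 94.95
tool_pos: [558.0, 193.7, 126.6]
tcp_rot: [3.141, 0.001, 2.965]
contact_force: [-0.1, 0.0, -1.1]
grip_width: 7.9
finger_force: 30.0
```

Emit:
{"method": "jog_arm", "body": {
  "targets": [
    {"xyz": [0,0,0.1],"spin": 0},
    {"xyz": [0,0,0.1],"spin": 0},
    {"xyz": [0,0,0.1],"spin": 0},
    {"xyz": [0,0,0.1],"spin": 0},
    {"xyz": [0,0,0.1],"spin": 0},
    {"xyz": [0,0,0.05],"spin": 0},
    {"xyz": [0,0,0.02],"spin": 0},
    {"xyz": [0,0,0],"spin": 0},
    {"xyz": [0,0,0],"spin": 0},
    {"xyz": [0,0,0],"spin": 0}
  ]
}}

```text
time: 96.2
tool_pos: [557.9, 193.8, 80.8]
tcp_rot: [3.141, 0.0, 2.965]
contact_force: [-0.4, 0.4, -0.6]
grip_width: 7.6
finger_force: 30.0
```

Emit:
{"method": "jog_arm", "body": {
  "targets": [
    {"xyz": [0,0,0.012],"spin": 0},
    {"xyz": [0,0,0.012],"spin": 0},
    {"xyz": [0,0,0.006],"spin": 0},
    {"xyz": [0,0,0],"spin": 0},
    {"xyz": [0,0,0],"spin": 0},
    {"xyz": [0,0,0],"spin": 0},
    {"xyz": [0,0,0],"spin": 0},
    {"xyz": [0,0,0],"spin": 0},
    {"xyz": [0,0,0],"spin": 0},
    {"xyz": [0,0,0],"spin": 0}
  ]
}}

```text
time: 97.45
tool_pos: [557.9, 193.7, 78.4]
tcp_rot: [3.141, 0.0, 2.965]
contact_force: [-2.6, -0.0, 6.3]
grip_width: 8.3
finger_force: 30.0
```

Contact at the slot floor as computed. Release, rise, and take a final look.

Emit:
{"method": "jog_arm", "body": {
  "targets": [
    {"xyz": [0,0,0],"spin": 0},
    {"xyz": [0,0,0],"spin": 0},
    {"xyz": [0,0,0],"spin": 0},
    {"xyz": [0,0,0],"spin": 0},
    {"xyz": [0,0,-0.1],"spin": 0},
    {"xyz": [0,0,-0.3],"spin": 0},
    {"xyz": [0,0,-0.5],"spin": 0},
    {"xyz": [0,0,-0.5],"spin": 0},
    {"xyz": [0,0,-0.5],"spin": 0},
    {"xyz": [0,0,-0.4],"spin": 0}
  ],
  "gripper": 30
}}

```text
time: 98.7
tool_pos: [557.9, 193.7, 264.8]
tcp_rot: [3.141, 0.002, 2.965]
contact_force: [0.2, 0.3, -0.1]
grip_width: 27.2
finger_force: 0.0
```

Emit:
{"method": "jog_arm", "body": {
  "targets": [
    {"xyz": [-0.1,0.4,0],"spin": 0},
    {"xyz": [-0.1,0.4,0],"spin": 0},
    {"xyz": [-0.1,0.4,0],"spin": 0},
    {"xyz": [0,0,0],"spin": 0},
    {"xyz": [0,0,0],"spin": 0},
    {"xyz": [0,0,0],"spin": 0},
    {"xyz": [0,0,0],"spin": 0},
    {"xyz": [0,0,0],"spin": 0},
    {"xyz": [0,0,0],"spin": 0},
    {"xyz": [0,0,0],"spin": 0}
  ]
}}

```text
time: 99.95
tool_pos: [598.3, 283.9, 262.2]
tcp_rot: [3.142, -0.0, 2.965]
contact_force: [-0.5, 0.0, 0.0]
grip_width: 27.6
finger_force: 0.0
```

```bash
python3 -c "
from h import *
st();_,a=look('wrist','f1');_,b=look('side','f2')
cv2.imwrite('pics/z7.png',np.hstack([a[:240],cv2.resize(b[125:275,150:330],(288,240),interpolation=cv2.INTER_CUBIC)]))"
```

```text
99.95 [598.3 283.9 262.2] [ 3.142 -0.     2.965] [-0.5  0.   0. ] 27.6 0.0 q [ 0.33  0.59  1.03  0.    1.52 -1.07]
```

View pics/z7.png

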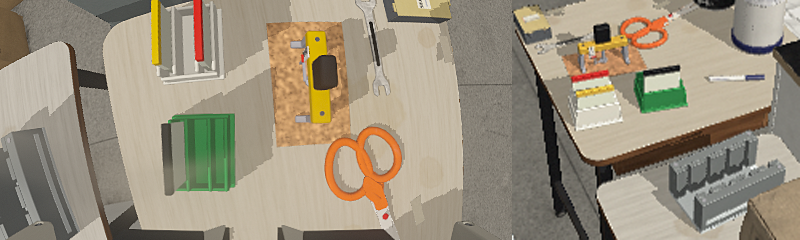

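Final view: yellow and red stand in the white tray, black in the green tray, rack empty, gauge on the mat. Quick numeric check of gauge vs mat, then hand in.

Run:
```python
from gauge import *
c=json.load(open('pics/f1.json'));im=cv2.imread('pics/f1.png');h=cv2.cvtColor(im,cv2.COLOR_BGR2HSV)
m=cv2.inRange(h,(20,150,90),(33,255,255));m[:,:260]=0;m[:,345:]=0;m[130:]=0
q=np.array([plane(c,x,y,57,True)[:2] for y,x in np.argwhere(m)],np.float32);r=cv2.minAreaRect(q);print(r)
print([plane(c,x,y,2,True)[:2].round() for x,y in((267,24),(343,22),(277,146),(351,130))])
```

```text
((490.9354248046875, 384.1046142578125), (26.552759170532227, 116.51728820800781), 83.63117980957031)
[array([400., 340.]), array([409., 450.]), array([576., 322.]), array([569., 434.])]
```

Gauge centre (491, 384), where it was put, with sole extents about ±62 × ±25 mm inside the 180 × 110 mm mat.

```bash
python3 -c "
from plant import bot
print(bot.close_job())"
```

```text
the job is handed in; nothing more can be done
None
```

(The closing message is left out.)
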